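Make up two sampling kits

TASK

Make up two sampling kits from the stock on the bench: put both slim bottles and one of the two small jars into the long three-compartment tray, and the other small jar and the pipette-tip box into the short two-compartment tray, one thing standing upright in each compartment. It does not matter which small jar goes to which tray or which compartment each thing gets within its tray. Lower each thing in rather than dropping it, knock nothing over, and leave the large jar, the beaker and the flask standing where they are.

Things in the scene. Friction and masses are not known exactly. Their poses are not given: they have to be found in the camera images.
- long_tray: long pale-green tray, three compartments in a row, 202 x 70 mm. Compartments: square, 62 x 62 mm inside, floor 4 mm above the bench, walls and dividers 4 mm thick, tops 16 mm above the bench; centres on its x axis (away from the robot, +-0.3 rad) at -66, 0 and +66 mm. Origin: centre of underside, on the bench. Fixed; left or right of the stock.
- short_tray: short pale-green tray, two compartments in a row, 136 x 70 mm. Compartments: square, 62 x 62 mm inside, floor 4 mm above the bench, walls and dividers 4 mm thick, tops 16 mm above the bench; centres on its x axis (away from the robot, +-0.3 rad) at -33 and +33 mm. Origin: centre of underside, on the bench. Fixed; left or right of the stock.
- bottle_a: one of two identical slim amber bottles: round body 38 mm in diameter and 60 mm high, above it a narrow white cap 20 mm in diameter; 86 mm high in all, about 80 g. Origin: centre of its underside; z up the bottle. Stands loose on the bench.
- bottle_b: one of two identical slim amber bottles: round body 38 mm in diameter and 60 mm high, above it a narrow white cap 20 mm in diameter; 86 mm high in all, about 80 g. Origin: centre of its underside; z up the bottle. Stands loose on the bench.
- jar_a: one of two identical small amber jars with a white screw lid of the same width: 44 mm in diameter, 52 mm high, about 80 g. Origin: centre of its underside; z up. Stands loose on the bench.
- jar_b: one of two identical small amber jars with a white screw lid of the same width: 44 mm in diameter, 52 mm high, about 80 g. Origin: centre of its underside; z up. Stands loose on the bench.
- tip_box: the small closed pipette-tip box, rectangular, grey below and white lid above: 44 mm along its x axis, 34 mm along its y axis, 50 mm high, about 90 g; it stands at any yaw. Origin: centre of its underside; z up. Loose on the bench.
- large_jar: bystander, to be left: the large jar, same look as the small jars but 60 mm in diameter and 68 mm high. Origin: centre of its underside. Loose. It stands mixed in among the stock; neighbours in the stock stand at least 90 mm apart, centre to centre.
- beaker: bystander, to be left: an open glass beaker, 48 mm in diameter at the rim, 62 mm high, standing among the stock. Origin: centre of its underside. Loose and light.
- flask: bystander, to be left: a small conical glass flask, 52 mm in diameter at the foot, 26 mm at the lip, 80 mm high, standing among the stock. Origin: centre of its underside. Loose and light. Fixed equipment up to 0.22 m high stands only at the bench's edges, beyond x = 0.79 m and at y below -0.5 m.
Things that resemble listed ones, but are neither listed nor needed, are in the scene too. What is shaped like the long_tray but purple or yellow is not meant.

How it is judged:
At the end, for the whole second after the job is handed in: Each tray holds its things: underside centre within its outline and under 9 mm above the bench (on a compartment floor; only one fits each), tilt under 0.12 rad, at rest, released. Large jar, beaker, flask: tilt under 0.15 rad, within 30 mm of their start (x of bottle_a in the frame of long_tray between -0.101 and 0.101 m and y of bottle_a in the frame of long_tray between -0.035 and 0.035 m and z of bottle_a in the frame of long_tray between 0 and 0.009 m and angle between each of bottle_a, bottle_b, tip_box's own z axis and vertical below 0.12 rad and linear speed of each of bottle_a, bottle_b, tip_box below 0.02 m/s and angular speed of each of bottle_a, bottle_b, tip_box below 0.3 rad/s and contact force between each of bottle_a, bottle_b, tip_box and the fingers below 0.05 N and x of bottle_b in the frame of long_tray between -0.101 and 0.101 m and y of bottle_b in the frame of long_tray between -0.035 and 0.035 m and z of bottle_b in the frame of long_tray between 0 and 0.009 m and x of tip_box in the frame of short_tray between -0.068 and 0.068 m and y of tip_box in the frame of short_tray between -0.035 and 0.035 m and z of tip_box in the frame of short_tray between 0 and 0.009 m and (((x of jar_a in the frame of long_tray between -0.101 and 0.101 m and y of jar_a in the frame of long_tray between -0.035 and 0.035 m and z of jar_a in the frame of long_tray between 0 and 0.009 m and angle between jar_a's own z axis and vertical below 0.12 rad and linear speed of jar_a below 0.02 m/s and angular speed of jar_a below 0.3 rad/s and contact force between jar_a and the fingers below 0.05 N) and (x of jar_b in the frame of short_tray between -0.068 and 0.068 m and y of jar_b in the frame of short_tray between -0.035 and 0.035 m and z of jar_b in the frame of short_tray between 0 and 0.009 m and angle between jar_b's own z axis and vertical below 0.12 rad and linear speed of jar_b below 0.02 m/s and angular speed of jar_b below 0.3 rad/s and contact force between jar_b and the fingers below 0.05 N)) or ((x of jar_b in the frame of long_tray between -0.101 and 0.101 m and y of jar_b in the frame of long_tray between -0.035 and 0.035 m and z of jar_b in the frame of long_tray between 0 and 0.009 m and angle between jar_b's own z axis and vertical below 0.12 rad and linear speed of jar_b below 0.02 m/s and angular speed of jar_b below 0.3 rad/s and contact force between jar_b and the fingers below 0.05 N) and (x of jar_a in the frame of short_tray between -0.068 and 0.068 m and y of jar_a in the frame of short_tray between -0.035 and 0.035 m and z of jar_a in the frame of short_tray between 0 and 0.009 m and angle between jar_a's own z axis and vertical below 0.12 rad and linear speed of jar_a below 0.02 m/s and angular speed of jar_a below 0.3 rad/s and contact force between jar_a and the fingers below 0.05 N))) and distance of each of large_jar, beaker, flask from where it was at the start of the episode below 0.03 m and angle between each of large_jar, beaker, flask's own z axis and vertical below 0.15 rad); the robot touches nothing.
It fails at once if a bottle, small jar or the tip box is dropped or knocked over (faster than 0.7 m/s while out of the fingers) ((contact force between bottle_a and the fingers below 0.02 N and linear speed of bottle_a above 0.7 m/s) or (contact force between bottle_b and the fingers below 0.02 N and linear speed of bottle_b above 0.7 m/s) or (contact force between jar_a and the fingers below 0.02 N and linear speed of jar_a above 0.7 m/s) or (contact force between jar_b and the fingers below 0.02 N and linear speed of jar_b above 0.7 m/s) or (contact force between tip_box and the fingers below 0.02 N and linear speed of tip_box above 0.7 m/s)).
It fails at once if the large jar, beaker or flask is pushed more than 30 mm away or tipped over (distance of any of large_jar, beaker, flask from where it was at the start of the episode above 0.03 m or angle between any of large_jar, beaker, flask's own z axis and vertical above 0.5 rad).
It also fails if it takes over 134 s, if anything falls off the work surface, if the arm or the gripper's body presses on something with over 40 N, if the wrist force passes 120 N, or if a joint passes its speed limit or range.

ROBOT

A 6-joint arm with a two-finger parallel gripper is mounted at the origin on the work surface. World frame = base frame: x ahead of the robot, y to its left, z up, the work surface at z = 0. Lengths are in m, angles in rad, forces in N, time in s.
With the tool pointing down it reaches from about 0.35 to 0.725 m from the base axis. Payload 6 kg.
Tool frame: the origin (TCP) lies between the finger pads; the fingertips stand 17 mm ahead of it and the grasp point (between the pads) lies 2 mm behind it; z points along the fingers, y is the direction in which the jaws open and shut (so a half turn about z gives the same grasp; the last joint's range is limited). The gripper opens to 85 mm and grips with 20 to 120 N. Pads are 22 mm wide; open, the fingers measure 114 mm over their backs; the gripper's body (76 mm by 85 mm) begins 54 mm behind the grasp point. The pads swing forward as they close: fully open they stand 13 mm farther back than shut.
Start: joints at [1.542, 0.04, 0.085, 0, -1.615, -0.334], TCP at [0.213, 0.561, 0.248] pointing down, gripper open.
Joint ranges: [-2.56, 2.56], [-1.29, 2.01], [-1.08, 1.49], [-3.29, 1.98], [-2.81, -0.18], [-2.99, 2.99]. Speed limits (rad/s): [2.57, 2.57, 3.01, 3.14, 3.14, 3.14].

INTERFACE

Orientations are given as a rotation vector (axis times angle).
In Python, from station import * gives the robot as it stands. The module is installed in compiled form; this text tells all that it offers.
- The arm moves only by the tool move_arm, never from a script. Its argument "deltas" is a list of rows, each an object with "delta_pos": the shift along the world's x, y, z in mm, a list of three; "dr": the turn, a rotation vector about the world's x, y, z in rad, a list of three; "gripper": the finger opening in mm, from 0 to 85.4. A call has 1 to 20 rows; each row shifts and turns the commanded pose from where the row before left it; what a row does not reach is not made up. A row lasts 1/8 s, in which the tool goes at most 62.5 mm and 10.7 degrees, less where a joint would pass 70% of its speed; a pose out of reach is approached as far as the arm can. A call with a gripper value outside its range is refused whole. The fingers move at their own pace and stop on an object; "force" is the grip in N (left out, the last holds). Time passes only in rows, so rows that do not move let the fingers close. It gives the time, the measured TCP pose, the force and the opening at its end, in the units of the state.
- observe(): the state, without advancing time (a new reading comes with each control period).
- grab_frame(name): name is "side" or "top" or "wrist"; returns the picture (400x640x3 uint8, red, green, blue); there is no depth.
- camera_params(name): a dict with "K" (3x3 intrinsics, pixels), "extrinsics" (4x4, takes a point from world to camera coordinates). Camera axes: x right, y up, looking along -z (the intrinsics and any distortion apply to the point x, -y, -z); pixel columns grow to the right and rows downward; lengths in m; the calibration is good to about 2 mm. A picture is of the moment at which its call begins: read the wrist's pose just before it. camera_params takes no time and is no camera call; for the wrist camera it gives the pose at the moment of the call.
- sign_off(): hands the job in, once; it reports no verdict.
The state is a dict: "t": time; "qpos": joint angles; "dq": joint speeds; "tau": joint torques, N m; "position": TCP position; "orientation": TCP orientation; "contact_force": force on the tool from outside, world axes, zero at the start; "ft_torque": the same for the moment, N m; "gripper_width": finger opening in m.
Only numpy, scipy, OpenCV 4.12 (cv2) and the standard library are available. Lean on these libraries where they do the work, as an engineer would, in place of code of your own. Each camera call takes 0.05 s, during which the arm holds its last target.

## Working session

There is one attempt and no reset: what is moved stays moved. The work goes in short steps, Python scripts to look and compute and a tool call to move; the robot and the scene stay as the last step left them, time stands still between calls to the robot, and variables do not carry over. Pictures are saved under pics/ and viewed, and the job is handed in when it is done.

Besides the shell and the picture viewer there is one more tool, called by a JSON object that holds its "fn" and its "kwargs", one argument or row to a line. move_arm: Moves the arm, as the interface text tells. Its arguments: {"type":"object","properties":{"deltas":{"type":"array","items":{"type":"object","properties":{"delta_pos":{"type":"array","items":{"type":"number"}},"dr":{"type":"array","items":{"type":"number"}},"gripper":{"type":"number"}}}},"force":{"type":"number"}},"required":["deltas"]}

```bash
mkdir -p pics; python3 - <<'E'
from station import *
import cv2,numpy as np
s=observe();print({k:np.round(v,3).tolist() for k,v in s.items()})
for n in ["top","side","wrist"]:
    p=camera_params(n);print(n,np.round(p["K"],2).tolist(),np.round(p["extrinsics"],4).tolist(),[k for k in p])
    cv2.imwrite(f"pics/{n}0.png",grab_frame(n)[:,:,::-1])
E
```

```text
{'t': 0.0, 'qpos': [1.542, 0.041, 0.084, -0.0, -1.616, -0.334], 'dq': [0.0, 0.0, -0.001, -0.001, -0.001, -0.001], 'tau': [-0.0, -36.82, 34.74, 6.932, -0.006, -0.0], 'position': [0.213, 0.561, 0.247], 'orientation': [3.088, -0.566, -0.0], 'contact_force': [-0.705, 0.242, 0.675], 'ft_torque': [-0.007, 0.012, 0.035], 'gripper_width': 0.086}
top [[462.23, 0.0, 323.22], [0.0, 462.23, 191.53], [0.0, 0.0, 1.0]] [[-0.0284, -0.9996, -0.0063, -0.0997], [0.9801, -0.0291, 0.1964, -0.4924], [-0.1965, -0.0006, 0.9805, -1.1057], [0.0, 0.0, 0.0, 1.0]] ['K', 'extrinsics']
side [[393.29, 0.0, 322.05], [0.0, 393.29, 198.35], [0.0, 0.0, 1.0]] [[0.9186, -0.3947, 0.0178, -0.4917], [0.2065, 0.5181, 0.83, -0.0694], [-0.3368, -0.7588, 0.5575, -1.1011], [0.0, 0.0, 0.0, 1.0]] ['K', 'extrinsics']
wrist [[281.9, 0.0, 315.73], [0.0, 281.9, 202.43], [0.0, 0.0, 1.0]] [[-0.3556, -0.9347, 0.0021, 0.5993], [0.8893, -0.339, -0.307, 0.04], [0.2877, -0.1073, 0.9517, -0.3815], [0.0, 0.0, 0.0, 1.0]] ['K', 'extrinsics']
```

View pics/top0.png

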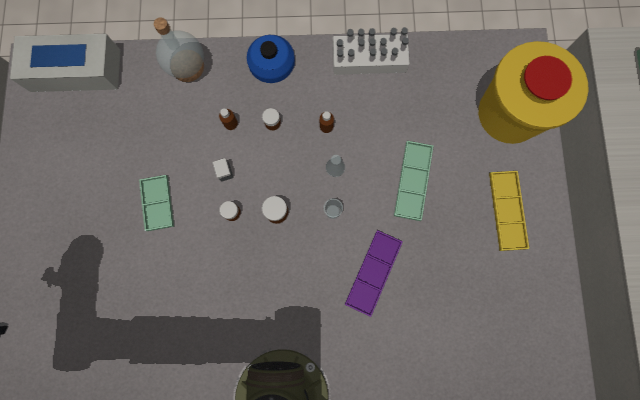

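View pics/side0.png

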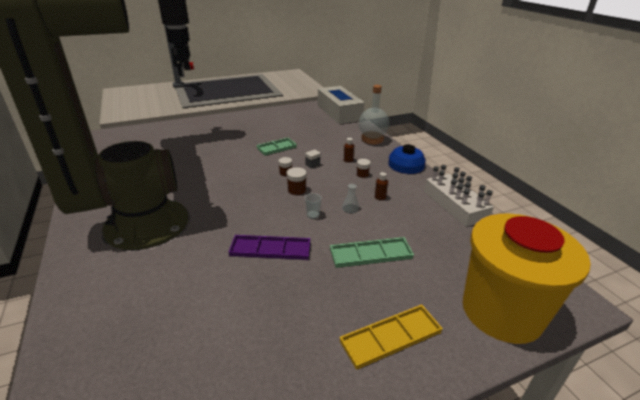

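View pics/wrist0.png

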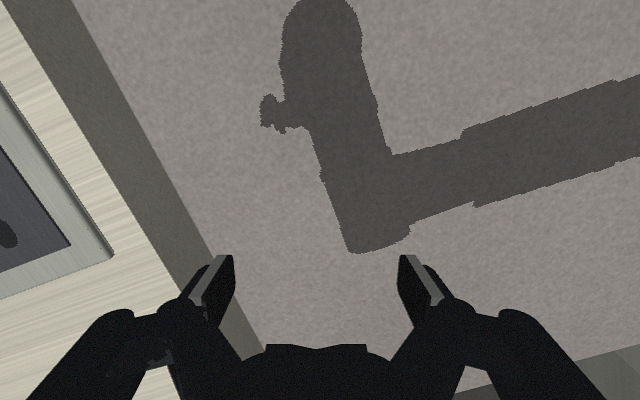

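```bash
cat > h.py <<'E'
from station import *
import cv2,numpy as np
def ray(p,uv):
    K=np.array(p["K"]);E=np.array(p["extrinsics"]);R=E[:3,:3];t=E[:3,3]
    d=np.array([(uv[0]-K[0,2])/K[0,0],-(uv[1]-K[1,2])/K[1,1],-1.])
    return -R.T@t, R.T@d
def onz(p,uv,z):
    c,d=ray(p,uv);return c+d*(z-c[2])/d[2]
def proj(p,X):
    K=np.array(p["K"]);E=np.array(p["extrinsics"]);q=E[:3,:3]@np.array(X)+E[:3,3]
    return np.array([K[0,2]+K[0,0]*q[0]/-q[2],K[1,2]+K[1,1]*q[1]/q[2]])
def tri(rays):
    A=np.zeros((3,3));b=np.zeros(3)
    for c,d in rays:
        d=d/np.linalg.norm(d);M=np.eye(3)-np.outer(d,d);A+=M;b+=M@c
    X=np.linalg.solve(A,b)
    r=[np.linalg.norm((np.eye(3)-np.outer(d,d)/(d@d))@(X-c)) for c,d in rays]
    return X,max(r)
E
python3 - <<'E'
from h import *
im=cv2.imread('pics/top0.png');hsv=cv2.cvtColor(im,cv2.COLOR_BGR2HSV)
p=camera_params('top')
# green trays
g=cv2.inRange(hsv,(55,40,60),(90,255,255))
cs,_=cv2.findContours(g,cv2.RETR_EXTERNAL,cv2.CHAIN_APPROX_NONE)
for c in cs:
    if cv2.contourArea(c)<300: continue
    r=cv2.minAreaRect(c);b=cv2.boxPoints(r)
    W=np.array([onz(p,q,0.016) for q in b]);print('tray',np.round(r[0],1),np.round(W.mean(0),3),np.round(W[:,:2],3).tolist(),
     np.round([np.linalg.norm(W[0]-W[1]),np.linalg.norm(W[1]-W[2])],3))
w=cv2.inRange(hsv,(0,0,165),(180,40,255));w[:,430:]=0;w[:90]=0;w[240:]=0
cs,_=cv2.findContours(w,cv2.RETR_EXTERNAL,cv2.CHAIN_APPROX_NONE)
for c in cs:
    a=cv2.contourArea(c)
    if a<15: continue
    u=cv2.minEnclosingCircle(c)[0];print('white',np.round(u,1),a,[np.round(onz(p,u,z)[:2],3).tolist() for z in (.05,.086)])
cv2.imwrite('pics/topc.png',cv2.resize(im[90:240,130:440],None,fx=2.5,fy=2.5,interpolation=cv2.INTER_CUBIC))
s=cv2.imread('pics/side0.png')
cv2.imwrite('pics/sidec.png',cv2.resize(s[120:280,220:440],None,fx=3.5,fy=3.5,interpolation=cv2.INTER_CUBIC))
E
```

```text
tray [155.9 202.6] [0.48  0.316 0.016] [[0.546, 0.364], [0.553, 0.289], [0.415, 0.268], [0.408, 0.341]] [0.075 0.14 ]
tray [413.2 180.4] [ 0.52  -0.347  0.016] [[0.426, -0.29], [0.627, -0.334], [0.613, -0.405], [0.413, -0.359]] [0.205 0.072]
white [227.8 209.2] 194.5 [[0.451, 0.124], [0.445, 0.116]]
white [273.7 207.7] 396.5 [[0.452, 0.01], [0.446, 0.006]]
white [220.5 167.5] 170.0 [[0.558, 0.143], [0.549, 0.135]]
white [326.2 114.6] 25.5 [[0.691, -0.127], [0.677, -0.127]]
white [270.  115.5] 166.0 [[0.693, 0.018], [0.679, 0.013]]
white [223.8 111.8] 25.5 [[0.707, 0.137], [0.693, 0.129]]
```

View pics/topc.png

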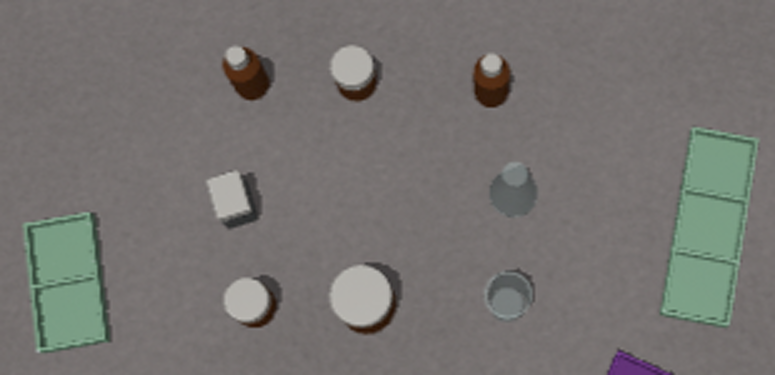

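View pics/sidec.png

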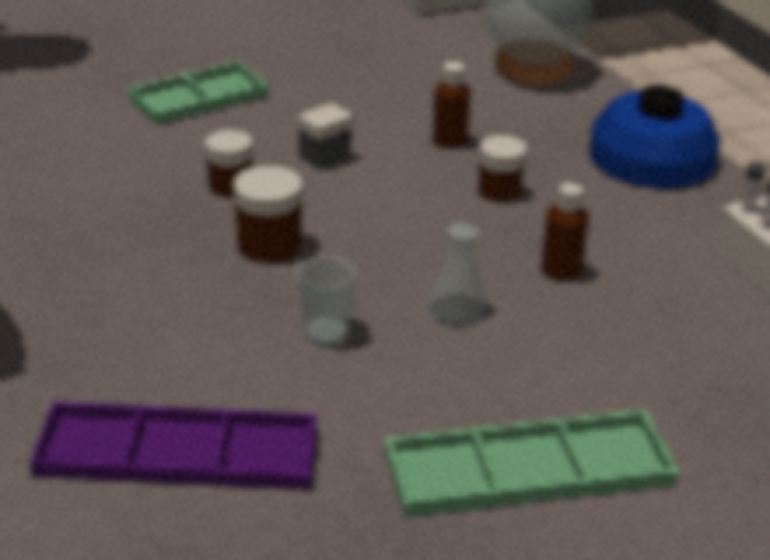

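```bash
python3 - <<'E'
from h import *
from scipy.spatial.transform import Rotation as Ro
s=observe();p=camera_params('wrist');E=np.array(p["extrinsics"])
R=Ro.from_rotvec(s['orientation']).as_matrix()
c=-E[:3,:3].T@E[:3,3];print(c, R.T@(c-s['position']));print(np.round(R.T@E[:3,:3].T,3));print(np.round(R,3))
# two-view heights top+side: approximate pixel picks of lid-top centres
pt=camera_params('top');ps=camera_params('side')
im=cv2.imread('pics/side0.png');hsv=cv2.cvtColor(im,cv2.COLOR_BGR2HSV)
w=cv2.inRange(hsv,(0,0,135),(180,60,255));w[:,:270]=0;w[:,400:]=0;w[:130]=0;w[215:]=0
cs,_=cv2.findContours(w,cv2.RETR_EXTERNAL,cv2.CHAIN_APPROX_NONE)
for c in cs:
    if cv2.contourArea(c)>8: x,y,W,H=cv2.boundingRect(c);print((x,y,W,H),cv2.contourArea(c))
E
```

```text
[0.28721599 0.53277661 0.37417773] [ 7.95246215e-02 -8.50163661e-05 -1.26656034e-01]
[[-0.001  0.952  0.307]
 [ 1.     0.001 -0.   ]
 [-0.001  0.307 -0.952]]
[[ 0.935 -0.355 -0.   ]
 [-0.355 -0.935 -0.001]
 [ 0.     0.001 -1.   ]]
(380, 172, 6, 4) 12.0
(287, 167, 19, 10) 133.5
(358, 158, 12, 7) 53.0
(279, 157, 13, 7) 55.5
(306, 149, 14, 7) 49.0
(393, 136, 7, 7) 17.5
```

{"fn": "move_arm", "kwargs": {
  "deltas": [
    {"delta_pos": [31,-44,5],"dr": [0,0,0.0362],"gripper": 60},
    {"delta_pos": [31,-44,5],"dr": [0,0,0.0362],"gripper": 60},
    {"delta_pos": [31,-44,5],"dr": [0,0,0.0362],"gripper": 60},
    {"delta_pos": [31,-44,5],"dr": [0,0,0.0362],"gripper": 60},
    {"delta_pos": [31,-44,5],"dr": [0,0,0.0362],"gripper": 60},
    {"delta_pos": [31,-44,5],"dr": [0,0,0.0362],"gripper": 60},
    {"delta_pos": [31,-44,5],"dr": [0,0,0.0362],"gripper": 60},
    {"delta_pos": [31,-44,5],"dr": [0,0,0.0362],"gripper": 60},
    {"delta_pos": [31,-44,5],"dr": [0,0,0.0362],"gripper": 60},
    {"delta_pos": [31,-44,5],"dr": [0,0,0.0362],"gripper": 60},
    {"delta_pos": [0,0,0],"gripper": 60},
    {"delta_pos": [0,0,0],"gripper": 60}
  ]
}}

```text
invalid input at $.deltas[10]: expected keys delta_pos, dr, gripper
```

```bash
cat > shot.py <<'E'
import sys,pickle
from h import *
n=sys.argv[1]
p=camera_params('wrist');s=observe();f=grab_frame('wrist')
cv2.imwrite(f'pics/{n}.png',f[:,:,::-1]);pickle.dump((p,s),open(f'{n}.pkl','wb'))
print(s['t'],np.round(s['position'],4),np.round(s['orientation'],3),s['gripper_width'],np.round(s['contact_force'],1))
E
python3 shot.py w1
```

```text
0.15 [0.2128 0.5607 0.2475] [ 3.089 -0.566 -0.   ] 0.08546219846584602 [-0.8  0.1  0.3]
```

View pics/w1.png

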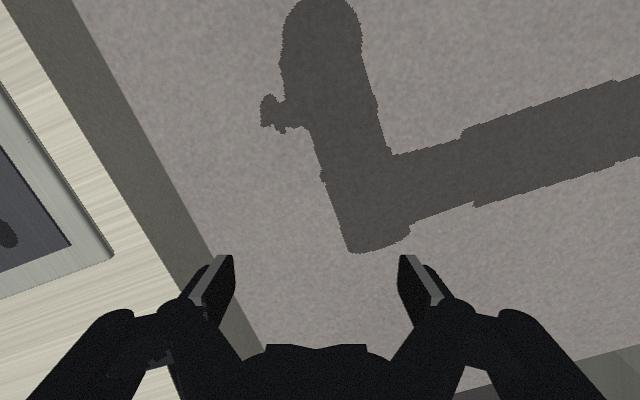

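The call was refused (a row without dr); nothing moved. Same view as before, so I repeat it with full rows.

{"fn": "move_arm", "kwargs": {
  "deltas": [
    {"delta_pos": [31,-44,5],"dr": [0,0,0.0362],"gripper": 60},
    {"delta_pos": [31,-44,5],"dr": [0,0,0.0362],"gripper": 60},
    {"delta_pos": [31,-44,5],"dr": [0,0,0.0362],"gripper": 60},
    {"delta_pos": [31,-44,5],"dr": [0,0,0.0362],"gripper": 60},
    {"delta_pos": [31,-44,5],"dr": [0,0,0.0362],"gripper": 60},
    {"delta_pos": [31,-44,5],"dr": [0,0,0.0362],"gripper": 60},
    {"delta_pos": [31,-44,5],"dr": [0,0,0.0362],"gripper": 60},
    {"delta_pos": [31,-44,5],"dr": [0,0,0.0362],"gripper": 60},
    {"delta_pos": [31,-44,5],"dr": [0,0,0.0362],"gripper": 60},
    {"delta_pos": [31,-44,5],"dr": [0,0,0.0362],"gripper": 60},
    {"delta_pos": [0,0,0],"dr": [0,0,0],"gripper": 60},
    {"delta_pos": [0,0,0],"dr": [0,0,0],"gripper": 60}
  ]
}}

```text
t: 1.7
position: [0.5228, 0.1209, 0.2979]
orientation: [3.142, -0.003, -0.001]
contact_force: [1.2, 1.3, 0.7]
gripper_width: 0.0601
```

```bash
python3 shot.py w1
```

```text
1.7 [0.5228 0.1209 0.2979] [ 3.142e+00 -3.000e-03 -1.000e-03] 0.06007747436006277 [1.2 1.3 0.7]
```

View pics/w1.png

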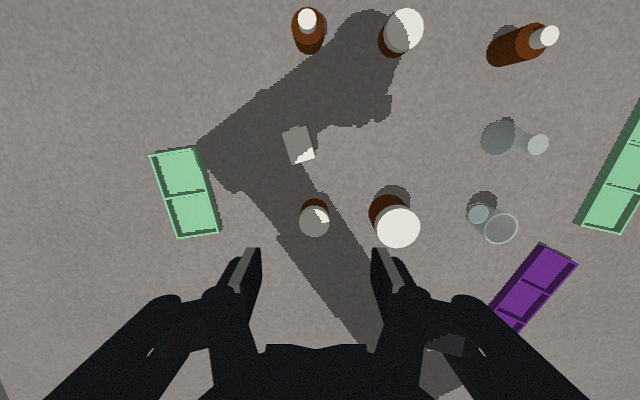

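First view shows the short tray at (184,192), bottle caps (307,19) and (549,35), far jar (403,28), box (299,146), near jar (314,220), and large jar (398,227). Next comes the second viewpoint.

{"fn": "move_arm", "kwargs": {
  "deltas": [
    {"delta_pos": [0,-60,0],"dr": [0,0,0],"gripper": 60},
    {"delta_pos": [0,-60,0],"dr": [0,0,0],"gripper": 60},
    {"delta_pos": [0,-60,0],"dr": [0,0,0],"gripper": 60},
    {"delta_pos": [0,-60,0],"dr": [0,0,0],"gripper": 60},
    {"delta_pos": [0,0,0],"dr": [0,0,0],"gripper": 60},
    {"delta_pos": [0,0,0],"dr": [0,0,0],"gripper": 60}
  ]
}}

```text
t: 2.5
position: [0.5229, -0.1181, 0.2982]
orientation: [-3.141, -0.0, -0.0]
contact_force: [-0.4, 1.1, 0.0]
gripper_width: 0.0601
```

```bash
python3 shot.py w2
```

```text
2.5 [ 0.5229 -0.1181  0.2982] [-3.141 -0.    -0.   ] 0.06006534952303535 [-0.4  1.1  0. ]
```

View pics/w2.png

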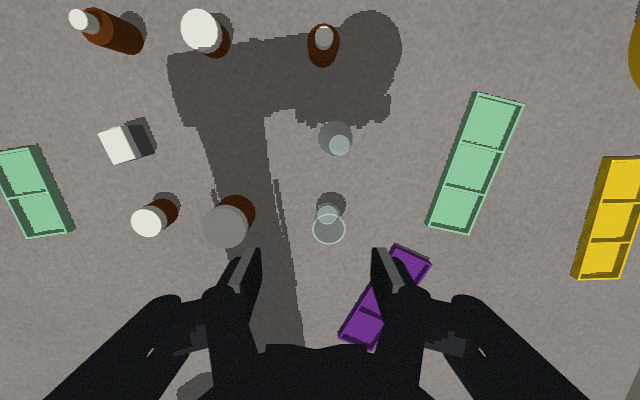

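```bash
python3 - <<'E'
from h import *
a=cv2.imread('pics/w1.png');b=cv2.imread('pics/w2.png')
def cr(im,x,y,w=70,h=56):
    x0=max(0,min(640-w,x-w//2));y0=max(0,min(400-h,y-h//2))
    t=cv2.resize(im[y0:y0+h,x0:x0+w],None,fx=3.7,fy=3.7,interpolation=cv2.INTER_CUBIC)
    t=t[:200,:255];cv2.putText(t,f'{x0},{y0}',(5,195),0,.5,(0,0,255),1);return t
R=[[cr(a,307,28),cr(a,403,28),cr(a,520,45)],[cr(a,299,146),cr(a,314,215),cr(a,398,215)],[cr(b,100,28),cr(b,205,28),cr(b,325,40)]]
cv2.imwrite('pics/cr1.png',np.vstack([np.hstack(r) for r in R]))
R=[[cr(b,125,140),cr(b,155,215),cr(b,229,220)]]
cv2.imwrite('pics/cr2.png',np.vstack([np.hstack(r) for r in R]))
E
```

```text
(no output)
```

View pics/cr1.png

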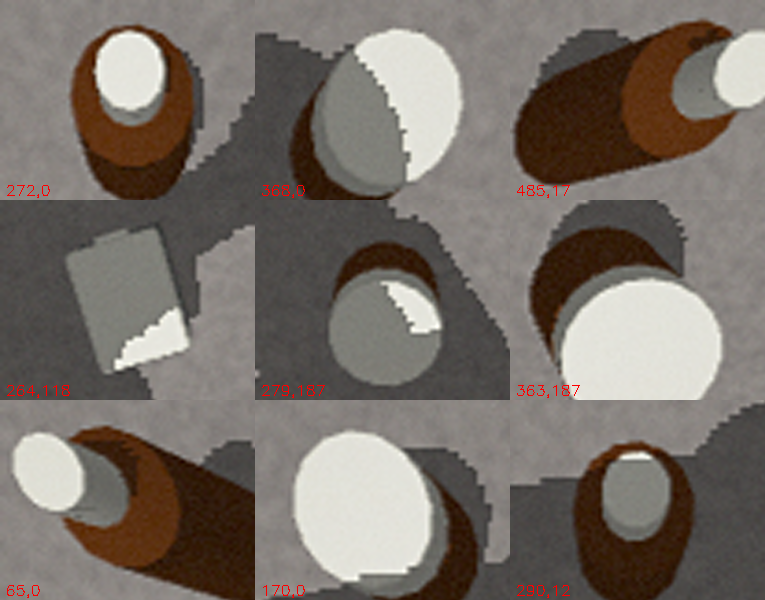

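View pics/cr2.png

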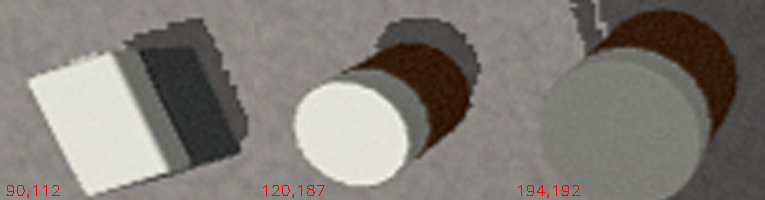

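```bash
python3 - <<'E'
from h import *
import pickle
P={};I={}
for n in('w1','w2'): P[n]=pickle.load(open(n+'.pkl','rb'))[0];I[n]=cv2.imread(f'pics/{n}.png')
P['top']=camera_params('top')
def lit(n,x,y,r):
    im=I[n];m=(im.min(2)>190).astype(np.uint8);k=np.zeros_like(m);x0,y0=max(0,x-r),max(0,y-r);k[y0:y+r,x0:x+r]=m[y0:y+r,x0:x+r]
    cs,_=cv2.findContours(k,cv2.RETR_EXTERNAL,cv2.CHAIN_APPROX_NONE);c=max(cs,key=cv2.contourArea)
    return c
def el(n,x,y,r): 
    return np.array(cv2.fitEllipse(cv2.convexHull(lit(n,x,y,r)))[0])
bL=[('w1',el('w1',307,19,18)),('w2',el('w2',78,20,18)),('top',(223.8,111.8))]
bR=[('w1',el('w1',549,35,18)),('w2',(324.3,35.8)),('top',(326.2,114.6))]
jF=[('w1',(405,28.6)),('w2',el('w2',198,30,28)),('top',(270,115.5))]
jN=[('w1',(314.4,222.7)),('w2',el('w2',149,222,28)),('top',(227.8,209.2))]
c=lit('w2',120,145,30);bx=cv2.minAreaRect(c);print('box px',bx)
q=cv2.approxPolyDP(cv2.convexHull(c),4,True)[:,0];print(q.tolist(),np.round([onz(P['w2'],u,.05) for u in q],4).tolist())
B=[('w1',(299.2,145.5)),('w2',bx[0]),('top',(220.5,167.5))]
for nm,L,h in(('bL',bL,.086),('bR',bR,.086),('jF',jF,.052),('jN',jN,.052),('box',B,.05)):
    X,e=tri([ray(P[n],u) for n,u in L[:2]])
    print(nm,[np.round(u,1).tolist() for _,u in L],'tri12',np.round(X,4),round(e,4),'planes',[np.round(onz(P[n],u,h)[:2],4).tolist() for n,u in L])
t1=cv2.resize(I['w1'][135:250,140:230],None,fx=5,fy=5,interpolation=cv2.INTER_CUBIC)
t2=cv2.resize(I['w2'][85:245,420:530],None,fx=3.6,fy=3.6,interpolation=cv2.INTER_CUBIC)
t=np.zeros((580,800,3),np.uint8);t[:575,:390]=t1[:575,:390];t[:576,400:796]=t2[:576,:396];cv2.imwrite('pics/tr.png',t)
E
```

```text
box px ((115.90000915527344, 145.3000030517578), (38.013153076171875, 22.807893753051758), 63.43495178222656)
[[119, 127], [134, 157], [114, 164], [98, 133]] [[0.5835, 0.1346, 0.05], [0.5449, 0.123, 0.05], [0.5356, 0.1516, 0.05], [0.576, 0.1634, 0.05]]
bL [[306.5, 18.7], [77.5, 19.0], [223.8, 111.8]] tri12 [0.6941 0.1297 0.0866] 0.0001 planes [[0.6941, 0.1297], [0.6944, 0.1301], [0.6927, 0.1291]]
bR [[549.2, 35.3], [324.3, 35.8], [326.2, 114.6]] tri12 [ 0.6786 -0.1276  0.0854] 0.0002 planes [[0.6783, -0.1272], [0.6787, -0.1276], [0.6774, -0.127]]
jF [[405.0, 28.6], [198.4, 29.0], [270.0, 115.5]] tri12 [0.693  0.017  0.0533] 0.0001 planes [[0.6932, 0.0167], [0.6934, 0.0175], [0.6923, 0.0174]]
jN [[314.4, 222.7], [145.5, 222.7], [227.8, 209.2]] tri12 [0.4525 0.1225 0.0541] 0.0001 planes [[0.4516, 0.1226], [0.4518, 0.1239], [0.451, 0.1233]]
box [[299.2, 145.5], [115.9, 145.3], [220.5, 167.5]] tri12 [0.5603 0.1419 0.0525] 0.0003 planes [[0.5597, 0.1421], [0.5603, 0.1436], [0.5585, 0.1434]]
```

View pics/tr.png

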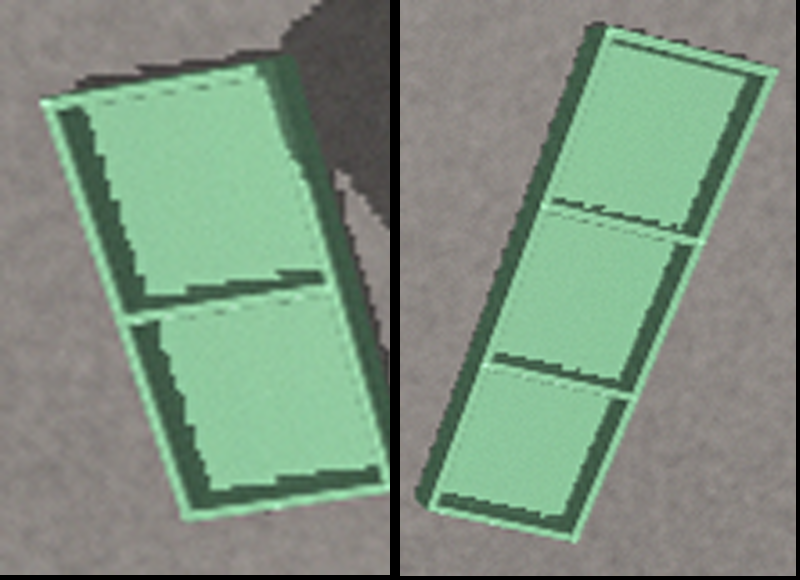

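```bash
python3 - <<'E'
from h import *
import pickle
P={n:pickle.load(open(n+'.pkl','rb'))[0] for n in('w1','w2')};P['top']=camera_params('top')
S=[(148.4,155),(177,239),(219,232.6),(192.4,148.2)]
L=[(428.9,226.1),(468.9,235.3),(524.7,105),(477.8,93.3)]
for nm,n,q in(('short','w1',S),('long','w2',L)):
    W=np.array([onz(P[n],u,.016)[:2] for u in q]);print(nm,np.round(W,4).tolist(),'sides',np.round(np.linalg.norm(W-np.roll(W,-1,0),axis=1),4),'c',np.round(W.mean(0),4))
    print(' in top px',[np.round(proj(P['top'],[*w,.016]),1).tolist() for w in W])
w2=cv2.imread('pics/w2.png');w1=cv2.imread('pics/w1.png')
t1=cv2.resize(w2[135:250,0:90],None,fx=5,fy=5,interpolation=cv2.INTER_CUBIC)
top=cv2.imread('pics/top0.png')
t2=cv2.resize(top[135:227,390:440],None,fx=6,fy=6,interpolation=cv2.INTER_CUBIC)
t=np.zeros((580,800,3),np.uint8);t[:575,:450]=t1;t[:552,460:760]=t2;cv2.imwrite('pics/tr2.png',t)
E
```

```text
short [[0.5428, 0.362], [0.4097, 0.3412], [0.4206, 0.2733], [0.5524, 0.2972]] sides [0.1347 0.0688 0.1339 0.0656] c [0.4814 0.3184]
 in top px [[139.0, 179.1], [144.5, 230.1], [171.5, 225.0], [164.1, 174.8]]
long [[0.4313, -0.2956], [0.4155, -0.3609], [0.6106, -0.405], [0.6256, -0.3381]] sides [0.0672 0.2    0.0686 0.1989] c [ 0.5207 -0.3499]
 in top px [[395.4, 214.3], [421.5, 219.8], [433.1, 145.3], [407.2, 140.6]]
```

View pics/tr2.png

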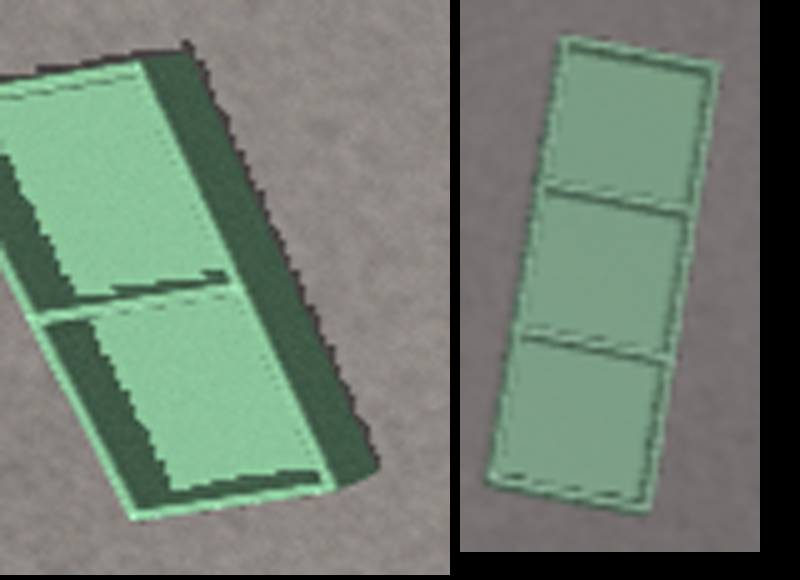

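```bash
python3 - <<'E'
from h import *
import pickle
P={n:pickle.load(open(n+'.pkl','rb'))[0] for n in('w1','w2')};P['top']=camera_params('top')
for a,b in(((177,239),(26.4,239)),((219,232.6),(67,232.6)),((192.4,148.2),(28.6,147.4))):
    print(np.round(tri([ray(P['w1'],a),ray(P['w2'],b)])[0],4),np.round(onz(P['w1'],a,.016),4),np.round(onz(P['w2'],b,.016),4))
for a,b in(((477.8,93.3),(407,141.3)),((524.7,105),(433.3,145.8)),((468.9,235.3),(421.7,220.3)),((428.9,226.1),(394.7,216))):
    print(np.round(tri([ray(P['w2'],a),ray(P['top'],b)])[0],4))
for nm,c,th,xs in(('short',(.4815,.3175),None,(-.033,.033)),('long',(.520,-.3495),None,(-.066,0,.066))):
    if nm=='short': d=np.array([.5428-.4097,.362-.3412])+np.array([.5524-.4206,.2972-.2733])
    else: d=np.array([.6256-.4313,-.3381+.2956])+np.array([.6106-.4155,-.405+.3609])
    th=np.arctan2(d[1],d[0]);print(nm,'yaw',round(th,3),[np.round(np.array(c)+x*np.array([np.cos(th),np.sin(th)]),4).tolist() for x in xs])
E
```

```text
[0.4101 0.3407 0.017 ] [0.4097 0.3412 0.016 ] [0.4096 0.3419 0.016 ]
[0.4214 0.2727 0.0177] [0.4206 0.2733 0.016 ] [0.4206 0.2743 0.016 ]
[0.5522 0.3001 0.0093] [0.5524 0.2972 0.016 ] [0.5536 0.2932 0.016 ]
[ 0.625  -0.3383  0.0142]
[ 0.6102 -0.4061  0.014 ]
[ 0.4145 -0.3619  0.014 ]
[ 0.4286 -0.296   0.0112]
short yaw 0.167 [[0.449, 0.312], [0.514, 0.323]]
long yaw -0.219 [[0.4556, -0.3352], [0.52, -0.3495], [0.5844, -0.3638]]
```

Bottle_b: the right amber bottle (w1 cap at (549,35)) is one of only two slim bottles. The crop shows an amber body with a narrow white cap. The only three-compartment pale-green tray is at w2 (476,164), since the others are purple or yellow. The heights measured from two views (86.6/85.4, 53/54, 52.5 mm, tray rim about 16 mm) agree with the text. I start with this bottle.

{"fn": "move_arm", "kwargs": {
  "force": 30,
  "deltas": [
    {"delta_pos": [52,-3,-20],"dr": [0,0,0],"gripper": 60},
    {"delta_pos": [52,-3,-30],"dr": [0,0,0],"gripper": 60},
    {"delta_pos": [52,-3,-30],"dr": [0,0,0],"gripper": 60},
    {"delta_pos": [0,0,-30],"dr": [0,0,0],"gripper": 60},
    {"delta_pos": [0,0,-30],"dr": [0,0,0],"gripper": 60},
    {"delta_pos": [0,0,0],"dr": [0,0,0],"gripper": 60},
    {"delta_pos": [0,0,0],"dr": [0,0,0],"gripper": 60}
  ]
}}

```text
t: 3.42
position: [0.6796, -0.1271, 0.1603]
orientation: [3.141, 0.001, 0.004]
contact_force: [0.1, -0.0, 1.1]
gripper_width: 0.0598
```

```bash
python3 shot.py b1
```

```text
3.425 [ 0.6796 -0.1271  0.1603] [3.141e+00 1.000e-03 4.000e-03] 0.05983096390399484 [ 0.1 -0.   1.1]
```

View pics/b1.png

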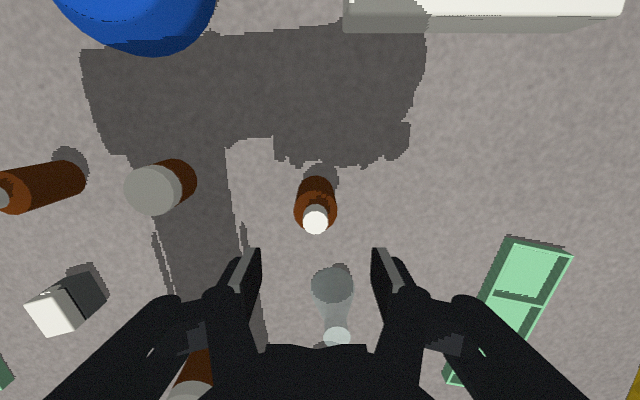

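{"fn": "move_arm", "kwargs": {
  "force": 30,
  "deltas": [
    {"delta_pos": [0,0,-30],"dr": [0,0,0],"gripper": 60},
    {"delta_pos": [0,0,-30],"dr": [0,0,0],"gripper": 60},
    {"delta_pos": [0,0,-25],"dr": [0,0,0],"gripper": 60},
    {"delta_pos": [0,0,-20],"dr": [0,0,0],"gripper": 60},
    {"delta_pos": [0,0,-15],"dr": [0,0,0],"gripper": 60},
    {"delta_pos": [0,0,0],"dr": [0,0,0],"gripper": 60},
    {"delta_pos": [0,0,0],"dr": [0,0,0],"gripper": 45},
    {"delta_pos": [0,0,0],"dr": [0,0,0],"gripper": 30},
    {"delta_pos": [0,0,0],"dr": [0,0,0],"gripper": 30},
    {"delta_pos": [0,0,0],"dr": [0,0,0],"gripper": 30},
    {"delta_pos": [0,0,0],"dr": [0,0,0],"gripper": 30}
  ]
}}

```text
t: 4.85
position: [0.6798, -0.1281, 0.0399]
orientation: [3.141, -0.001, 0.004]
contact_force: [-0.3, 0.8, 6.0]
gripper_width: 0.0372
```

```bash
python3 shot.py b2
```

```text
4.85 [ 0.6798 -0.1281  0.0399] [ 3.141e+00 -1.000e-03  4.000e-03] 0.03720678722886553 [-0.3  0.8  6. ]
```

View pics/b2.png

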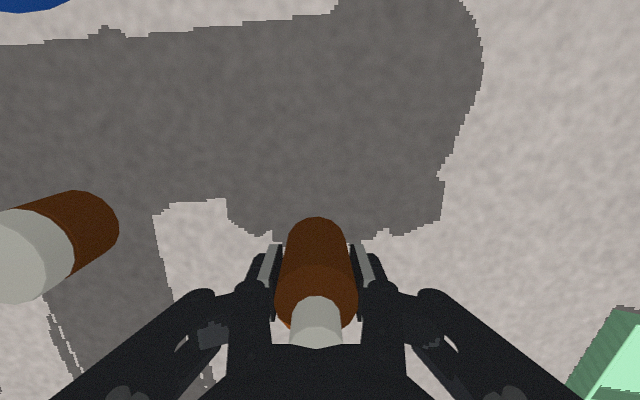

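Bottle is held between the pads (width 37 mm), so I lift it and carry it over the far compartment of the long tray.

{"fn": "move_arm", "kwargs": {
  "deltas": [
    {"delta_pos": [0,0,20],"dr": [0,0,0],"gripper": 30},
    {"delta_pos": [0,0,40],"dr": [0,0,0],"gripper": 30},
    {"delta_pos": [0,0,50],"dr": [0,0,0],"gripper": 30},
    {"delta_pos": [0,0,40],"dr": [0,0,0],"gripper": 30},
    {"delta_pos": [-10,-26,0],"dr": [0,0,-0.02],"gripper": 30},
    {"delta_pos": [-19,-47,0],"dr": [0,0,-0.045],"gripper": 30},
    {"delta_pos": [-19,-47,0],"dr": [0,0,-0.045],"gripper": 30},
    {"delta_pos": [-19,-47,0],"dr": [0,0,-0.045],"gripper": 30},
    {"delta_pos": [-19,-45,0],"dr": [0,0,-0.044],"gripper": 30},
    {"delta_pos": [-9,-24,0],"dr": [0,0,-0.02],"gripper": 30},
    {"delta_pos": [0,0,0],"dr": [0,0,0],"gripper": 30},
    {"delta_pos": [0,0,0],"dr": [0,0,0],"gripper": 30}
  ]
}}

```text
t: 6.4
position: [0.584, -0.3637, 0.1885]
orientation: [-3.123, 0.344, -0.0]
contact_force: [-1.1, 0.5, -1.0]
gripper_width: 0.0376
```

```bash
python3 shot.py b3
```

```text
6.4 [ 0.584  -0.3637  0.1885] [-3.123  0.344 -0.   ] 0.03764532811706339 [-1.1  0.5 -1. ]
```

View pics/b3.png

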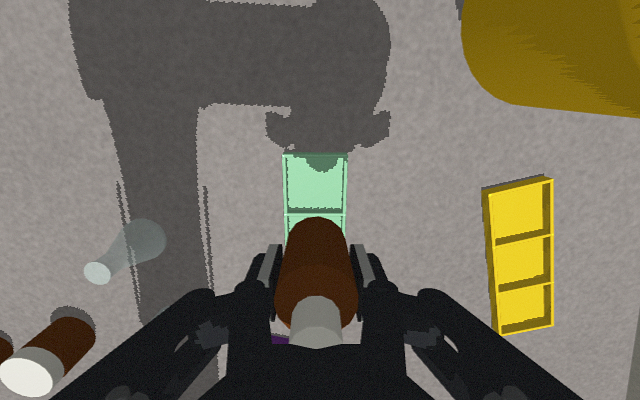

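{"fn": "move_arm", "kwargs": {
  "deltas": [
    {"delta_pos": [0,0,-30],"dr": [0,0,0],"gripper": 30},
    {"delta_pos": [0,0,-35],"dr": [0,0,0],"gripper": 30},
    {"delta_pos": [0,0,-35],"dr": [0,0,0],"gripper": 30},
    {"delta_pos": [0,0,-25],"dr": [0,0,0],"gripper": 30},
    {"delta_pos": [0,0,-12],"dr": [0,0,0],"gripper": 30},
    {"delta_pos": [0,0,-3],"dr": [0,0,0],"gripper": 30},
    {"delta_pos": [0,0,0],"dr": [0,0,0],"gripper": 30},
    {"delta_pos": [0,0,0],"dr": [0,0,0],"gripper": 30}
  ]
}}

```text
t: 7.45
position: [0.5845, -0.3643, 0.0497]
orientation: [3.122, -0.344, 0.003]
contact_force: [0.7, 0.6, -0.9]
gripper_width: 0.0373
```

```bash
python3 shot.py b4; python3 -c "
from h import *
f=grab_frame('side')[:,:,::-1];cv2.imwrite('pics/s4.png',cv2.resize(f[160:290,310:470],None,fx=4.5,fy=4.5,interpolation=cv2.INTER_CUBIC))"
```

```text
7.45 [ 0.5845 -0.3643  0.0497] [ 3.122e+00 -3.440e-01  3.000e-03] 0.03725530014155397 [ 0.7  0.6 -0.9]
```

View pics/s4.png

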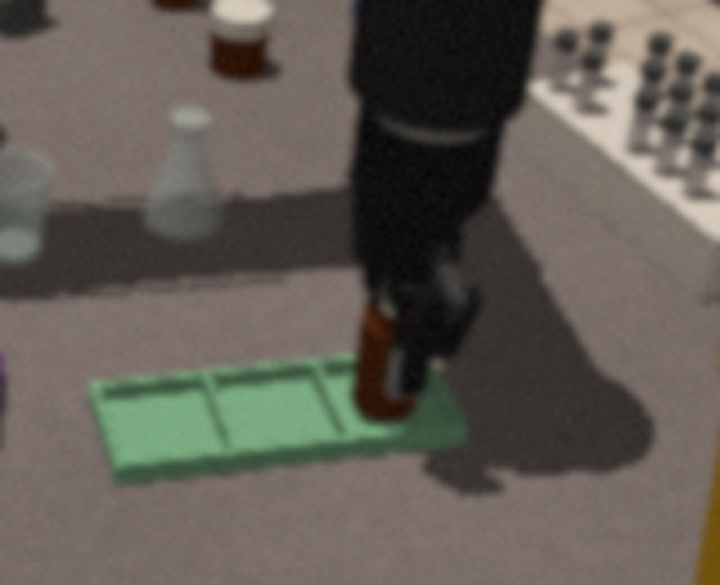

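The bottle is inside the far compartment (side-view crop around (385,400)). I lower the last few mm and release.

{"fn": "move_arm", "kwargs": {
  "deltas": [
    {"delta_pos": [0,0,-3],"dr": [0,0,0],"gripper": 30},
    {"delta_pos": [0,0,-2],"dr": [0,0,0],"gripper": 30},
    {"delta_pos": [0,0,0],"dr": [0,0,0],"gripper": 30}
  ]
}}

```text
t: 7.92
position: [0.584, -0.3642, 0.0439]
orientation: [3.122, -0.344, 0.001]
contact_force: [-1.5, 1.3, 3.1]
gripper_width: 0.0376
```

{"fn": "move_arm", "kwargs": {
  "deltas": [
    {"delta_pos": [0,0,0],"dr": [0,0,0],"gripper": 41},
    {"delta_pos": [0,0,0],"dr": [0,0,0],"gripper": 48},
    {"delta_pos": [0,0,0],"dr": [0,0,0],"gripper": 60},
    {"delta_pos": [0,0,0],"dr": [0,0,0],"gripper": 60},
    {"delta_pos": [0,0,15],"dr": [0,0,0],"gripper": 60},
    {"delta_pos": [0,0,35],"dr": [0,0,0],"gripper": 60},
    {"delta_pos": [0,0,50],"dr": [0,0,0],"gripper": 60},
    {"delta_pos": [0,0,50],"dr": [0,0,0],"gripper": 60},
    {"delta_pos": [13,45,0],"dr": [0,0,0.027],"gripper": 60},
    {"delta_pos": [13,50,0],"dr": [0,0,0.027],"gripper": 60},
    {"delta_pos": [14,50,0],"dr": [0,0,0.027],"gripper": 60},
    {"delta_pos": [14,50,0],"dr": [0,0,0.027],"gripper": 60},
    {"delta_pos": [14,50,0],"dr": [0,0,0.027],"gripper": 60},
    {"delta_pos": [14,50,0],"dr": [0,0,0.028],"gripper": 60},
    {"delta_pos": [14,45,0],"dr": [0,0,0.028],"gripper": 60},
    {"delta_pos": [13,41,-20],"dr": [0,0,0.028],"gripper": 60},
    {"delta_pos": [0,0,-30],"dr": [0,0,0],"gripper": 60},
    {"delta_pos": [0,0,0],"dr": [0,0,0],"gripper": 60},
    {"delta_pos": [0,0,0],"dr": [0,0,0],"gripper": 60}
  ]
}}

```text
t: 10.3
position: [0.6935, 0.0163, 0.1456]
orientation: [3.141, -0.002, 0.004]
contact_force: [-0.1, -0.1, 0.9]
gripper_width: 0.0599
```

```bash
python3 shot.py j1; python3 -c "
from h import *
f=grab_frame('top')[:,:,::-1];cv2.imwrite('pics/t4.png',cv2.resize(f[90:240,130:440],None,fx=2.5,fy=2.5,interpolation=cv2.INTER_CUBIC))"
```

```text
10.3 [0.6935 0.0163 0.1456] [ 3.141e+00 -2.000e-03  4.000e-03] 0.05994917900081527 [-0.1 -0.1  0.9]
```

View pics/j1.png

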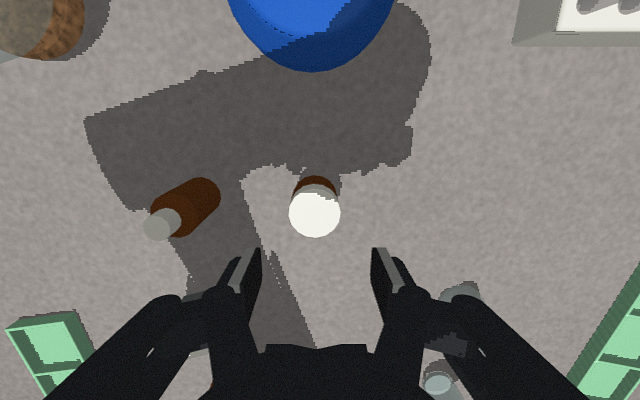

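View pics/t4.png

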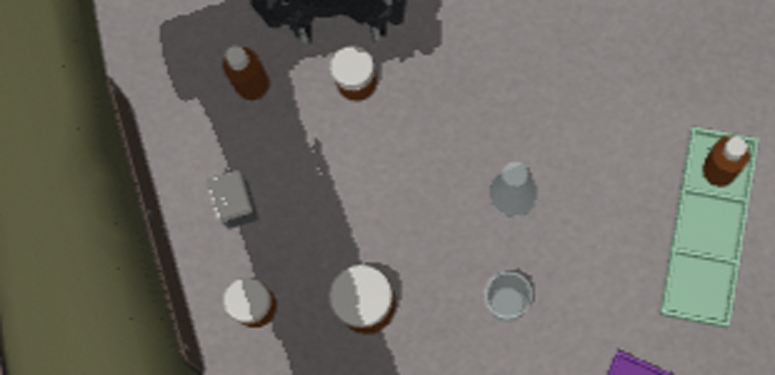

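The bottle stands in the far compartment (crop (730,160)). The far jar's lid is centred at (314,214) between the pads. It's a small one: the large jar is visibly wider, at (362,297) in the top crop.

{"fn": "move_arm", "kwargs": {
  "deltas": [
    {"delta_pos": [0,0,-30],"dr": [0,0,0],"gripper": 64},
    {"delta_pos": [0,0,-30],"dr": [0,0,0],"gripper": 64},
    {"delta_pos": [0,0,-25],"dr": [0,0,0],"gripper": 64},
    {"delta_pos": [0,0,-17],"dr": [0,0,0],"gripper": 64},
    {"delta_pos": [0,0,-10],"dr": [0,0,0],"gripper": 64},
    {"delta_pos": [0,0,0],"dr": [0,0,0],"gripper": 64},
    {"delta_pos": [0,0,0],"dr": [0,0,0],"gripper": 52},
    {"delta_pos": [0,0,0],"dr": [0,0,0],"gripper": 36},
    {"delta_pos": [0,0,0],"dr": [0,0,0],"gripper": 36},
    {"delta_pos": [0,0,0],"dr": [0,0,0],"gripper": 36},
    {"delta_pos": [0,0,0],"dr": [0,0,0],"gripper": 36}
  ]
}}

```text
t: 11.78
position: [0.6937, 0.017, 0.0327]
orientation: [3.142, -0.001, 0.004]
contact_force: [-0.2, 1.2, 4.4]
gripper_width: 0.0433
```

{"fn": "move_arm", "kwargs": {
  "deltas": [
    {"delta_pos": [0,0,20],"dr": [0,0,0],"gripper": 36},
    {"delta_pos": [0,0,40],"dr": [0,0,0],"gripper": 36},
    {"delta_pos": [0,0,55],"dr": [0,0,0],"gripper": 36},
    {"delta_pos": [0,0,50],"dr": [0,0,0],"gripper": 36},
    {"delta_pos": [-10,-25,0],"dr": [0,0,-0.02],"gripper": 36},
    {"delta_pos": [-20,-40,0],"dr": [0,0,-0.027],"gripper": 36},
    {"delta_pos": [-22,-47,0],"dr": [0,0,-0.027],"gripper": 36},
    {"delta_pos": [-22,-47,0],"dr": [0,0,-0.027],"gripper": 36},
    {"delta_pos": [-22,-47,0],"dr": [0,0,-0.027],"gripper": 36},
    {"delta_pos": [-22,-47,0],"dr": [0,0,-0.027],"gripper": 36},
    {"delta_pos": [-22,-47,0],"dr": [0,0,-0.027],"gripper": 36},
    {"delta_pos": [-20,-40,0],"dr": [0,0,-0.027],"gripper": 36},
    {"delta_pos": [-14,-27,0],"dr": [0,0,-0.01],"gripper": 36},
    {"delta_pos": [0,0,0],"dr": [0,0,0],"gripper": 36},
    {"delta_pos": [0,0,0],"dr": [0,0,0],"gripper": 36}
  ]
}}

```text
t: 13.65
position: [0.5187, -0.3498, 0.196]
orientation: [-3.122, 0.345, 0.001]
contact_force: [-0.6, 0.7, -1.0]
gripper_width: 0.0431
```

```bash
python3 shot.py j2
```

```text
13.65 [ 0.5187 -0.3498  0.196 ] [-3.122e+00  3.450e-01  1.000e-03] 0.04308960081461664 [-0.6  0.7 -1. ]
```

View pics/j2.png

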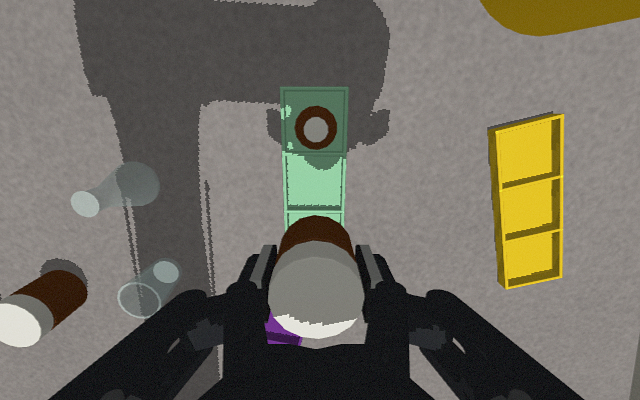

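{"fn": "move_arm", "kwargs": {
  "deltas": [
    {"delta_pos": [1,0,-30],"dr": [0,0,0],"gripper": 36},
    {"delta_pos": [0,0,-40],"dr": [0,0,0],"gripper": 36},
    {"delta_pos": [0,0,-40],"dr": [0,0,0],"gripper": 36},
    {"delta_pos": [0,0,-30],"dr": [0,0,0],"gripper": 36},
    {"delta_pos": [0,0,-12],"dr": [0,0,0],"gripper": 36},
    {"delta_pos": [0,0,-3],"dr": [0,0,0],"gripper": 36},
    {"delta_pos": [0,0,0],"dr": [0,0,0],"gripper": 36},
    {"delta_pos": [0,0,0],"dr": [0,0,0],"gripper": 36}
  ]
}}

```text
t: 14.7
position: [0.5207, -0.3503, 0.0428]
orientation: [3.122, -0.344, 0.003]
contact_force: [1.0, -0.6, 0.1]
gripper_width: 0.0431
```

```bash
python3 shot.py j3
```

```text
14.7 [ 0.5207 -0.3503  0.0428] [ 3.122e+00 -3.440e-01  3.000e-03] 0.043123436833599926 [ 1.  -0.6  0.1]
```

View pics/j3.png

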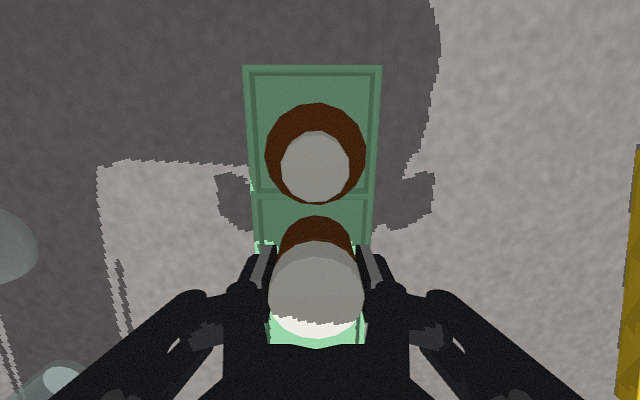

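{"fn": "move_arm", "kwargs": {
  "deltas": [
    {"delta_pos": [0,0,-3],"dr": [0,0,0],"gripper": 36},
    {"delta_pos": [0,0,-2],"dr": [0,0,0],"gripper": 36},
    {"delta_pos": [0,0,-1],"dr": [0,0,0],"gripper": 36},
    {"delta_pos": [0,0,0],"dr": [0,0,0],"gripper": 36}
  ]
}}

```text
t: 15.25
position: [0.5202, -0.3504, 0.0367]
orientation: [3.122, -0.344, 0.002]
contact_force: [-0.8, 1.0, 6.0]
gripper_width: 0.0436
```

{"fn": "move_arm", "kwargs": {
  "deltas": [
    {"delta_pos": [0,0,0],"dr": [0,0,0],"gripper": 47},
    {"delta_pos": [0,0,0],"dr": [0,0,0],"gripper": 54},
    {"delta_pos": [0,0,0],"dr": [0,0,0],"gripper": 64},
    {"delta_pos": [0,0,0],"dr": [0,0,0],"gripper": 64},
    {"delta_pos": [0,0,20],"dr": [0,0,0],"gripper": 64},
    {"delta_pos": [0,0,40],"dr": [0,0,0],"gripper": 64},
    {"delta_pos": [0,0,55],"dr": [0,0,0],"gripper": 64},
    {"delta_pos": [0,0,50],"dr": [0,0,0],"gripper": 64},
    {"delta_pos": [17,48,0],"dr": [0,0,0.022],"gripper": 64},
    {"delta_pos": [17,48,0],"dr": [0,0,0.022],"gripper": 64},
    {"delta_pos": [17,48,0],"dr": [0,0,0.022],"gripper": 64},
    {"delta_pos": [17,48,0],"dr": [0,0,0.022],"gripper": 64},
    {"delta_pos": [17,48,0],"dr": [0,0,0.022],"gripper": 64},
    {"delta_pos": [18,48,0],"dr": [0,0,0.022],"gripper": 60},
    {"delta_pos": [18,48,0],"dr": [0,0,0.022],"gripper": 60},
    {"delta_pos": [18,48,0],"dr": [0,0,0.022],"gripper": 60},
    {"delta_pos": [18,48,0],"dr": [0,0,0.022],"gripper": 60},
    {"delta_pos": [17,48,-30],"dr": [0,0,0.022],"gripper": 60},
    {"delta_pos": [0,0,0],"dr": [0,0,0],"gripper": 60},
    {"delta_pos": [0,0,0],"dr": [0,0,0],"gripper": 60}
  ]
}}

```text
t: 17.75
position: [0.6941, 0.1298, 0.1717]
orientation: [3.141, 0.001, 0.002]
contact_force: [0.1, -0.4, 0.3]
gripper_width: 0.0603
```

```bash
python3 shot.py c1
```

```text
17.75 [0.6941 0.1298 0.1717] [3.141e+00 1.000e-03 2.000e-03] 0.06026939899053139 [ 0.1 -0.4  0.3]
```

View pics/c1.png

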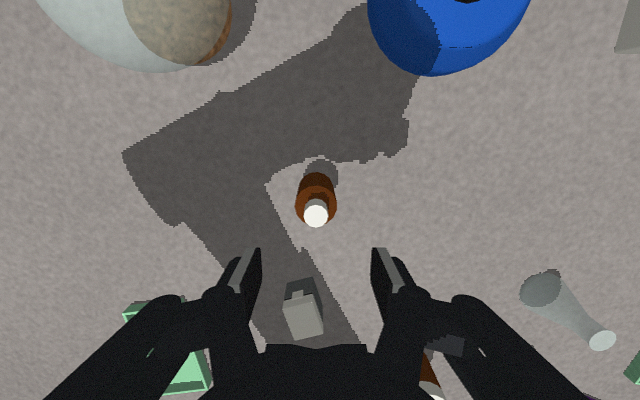

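The other bottle's cap at (316,216) is centred in the jaws. I descend 132 mm and grip.

{"fn": "move_arm", "kwargs": {
  "deltas": [
    {"delta_pos": [0,0,-35],"dr": [0,0,0],"gripper": 60},
    {"delta_pos": [0,0,-35],"dr": [0,0,0],"gripper": 60},
    {"delta_pos": [0,0,-30],"dr": [0,0,0],"gripper": 60},
    {"delta_pos": [0,0,-20],"dr": [0,0,0],"gripper": 60},
    {"delta_pos": [0,0,-11],"dr": [0,0,0],"gripper": 60},
    {"delta_pos": [0,0,0],"dr": [0,0,0],"gripper": 60},
    {"delta_pos": [0,0,0],"dr": [0,0,0],"gripper": 45},
    {"delta_pos": [0,0,0],"dr": [0,0,0],"gripper": 30},
    {"delta_pos": [0,0,0],"dr": [0,0,0],"gripper": 30},
    {"delta_pos": [0,0,0],"dr": [0,0,0],"gripper": 30},
    {"delta_pos": [0,0,0],"dr": [0,0,0],"gripper": 30}
  ]
}}

```text
t: 19.18
position: [0.6947, 0.1302, 0.041]
orientation: [-3.141, -0.001, -0.004]
contact_force: [-0.2, -0.4, 5.6]
gripper_width: 0.0375
```

{"fn": "move_arm", "kwargs": {
  "deltas": [
    {"delta_pos": [0,0,20],"dr": [0,0,0],"gripper": 30},
    {"delta_pos": [0,0,40],"dr": [0,0,0],"gripper": 30},
    {"delta_pos": [0,0,55],"dr": [0,0,0],"gripper": 30},
    {"delta_pos": [0,0,45],"dr": [0,0,0],"gripper": 30},
    {"delta_pos": [-10,-22,0],"dr": [0,0,0],"gripper": 30},
    {"delta_pos": [-22,-42,0],"dr": [0,0,-0.022],"gripper": 30},
    {"delta_pos": [-22,-42,0],"dr": [0,0,-0.022],"gripper": 30},
    {"delta_pos": [-22,-42,0],"dr": [0,0,-0.022],"gripper": 30},
    {"delta_pos": [-22,-42,0],"dr": [0,0,-0.022],"gripper": 30},
    {"delta_pos": [-22,-42,0],"dr": [0,0,-0.022],"gripper": 30},
    {"delta_pos": [-22,-42,0],"dr": [0,0,-0.022],"gripper": 30},
    {"delta_pos": [-22,-42,0],"dr": [0,0,-0.022],"gripper": 30},
    {"delta_pos": [-22,-42,0],"dr": [0,0,-0.022],"gripper": 30},
    {"delta_pos": [-22,-42,0],"dr": [0,0,-0.022],"gripper": 30},
    {"delta_pos": [-22,-42,0],"dr": [0,0,-0.022],"gripper": 30},
    {"delta_pos": [-9,-23,0],"dr": [0,0,0],"gripper": 30},
    {"delta_pos": [0,0,0],"dr": [0,0,0],"gripper": 30},
    {"delta_pos": [0,0,0],"dr": [0,0,0],"gripper": 30}
  ]
}}

```text
t: 21.42
position: [0.455, -0.3347, 0.1996]
orientation: [-3.122, 0.345, -0.0]
contact_force: [-0.0, -1.2, -1.0]
gripper_width: 0.0371
```

```bash
python3 shot.py c2
```

```text
21.425 [ 0.455  -0.3347  0.1996] [-3.122  0.345 -0.   ] 0.03709074817865053 [-0.  -1.2 -1. ]
```

View pics/c2.png

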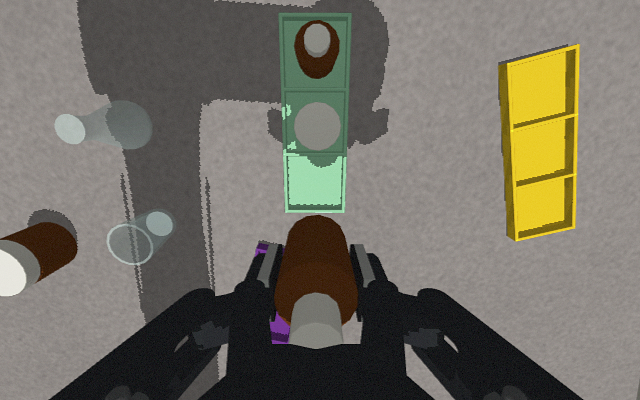

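Bottle and jar both stand upright in the far and middle compartments, and the near one (315,182) is free. I lower the second bottle into it.

{"fn": "move_arm", "kwargs": {
  "deltas": [
    {"delta_pos": [0,0,-30],"dr": [0,0,0],"gripper": 30},
    {"delta_pos": [0,0,-40],"dr": [0,0,0],"gripper": 30},
    {"delta_pos": [0,0,-40],"dr": [0,0,0],"gripper": 30},
    {"delta_pos": [0,0,-25],"dr": [0,0,0],"gripper": 30},
    {"delta_pos": [0,0,-11],"dr": [0,0,0],"gripper": 30},
    {"delta_pos": [0,0,-3],"dr": [0,0,0],"gripper": 30},
    {"delta_pos": [0,0,0],"dr": [0,0,0],"gripper": 30},
    {"delta_pos": [0,0,0],"dr": [0,0,0],"gripper": 30}
  ]
}}

```text
t: 22.48
position: [0.4556, -0.3353, 0.0515]
orientation: [3.122, -0.344, 0.003]
contact_force: [-1.2, -0.4, -0.7]
gripper_width: 0.0371
```

```bash
python3 shot.py c3; python3 -c "
from h import *
f=grab_frame('side')[:,:,::-1];cv2.imwrite('pics/s5.png',cv2.resize(f[160:290,310:470],None,fx=4.5,fy=4.5,interpolation=cv2.INTER_CUBIC))"
```

```text
22.475 [ 0.4556 -0.3353  0.0515] [ 3.122e+00 -3.440e-01  3.000e-03] 0.03710828354905232 [-1.2 -0.4 -0.7]
```

View pics/s5.png

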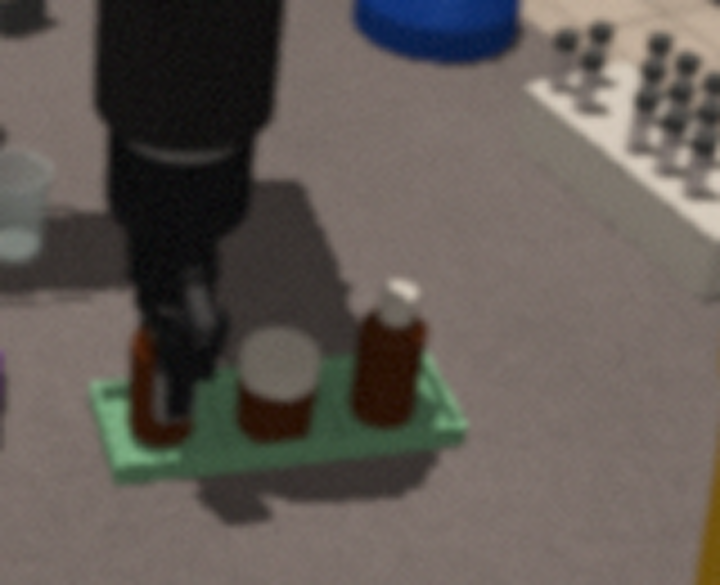

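{"fn": "move_arm", "kwargs": {
  "deltas": [
    {"delta_pos": [0,0,-3],"dr": [0,0,0],"gripper": 30},
    {"delta_pos": [0,0,-2],"dr": [0,0,0],"gripper": 30},
    {"delta_pos": [0,0,-1],"dr": [0,0,0],"gripper": 30},
    {"delta_pos": [0,0,0],"dr": [0,0,0],"gripper": 30}
  ]
}}

```text
t: 23.08
position: [0.455, -0.3353, 0.045]
orientation: [3.122, -0.344, 0.001]
contact_force: [-1.5, 1.9, 4.0]
gripper_width: 0.0373
```

{"fn": "move_arm", "kwargs": {
  "deltas": [
    {"delta_pos": [0,0,0],"dr": [0,0,0],"gripper": 41},
    {"delta_pos": [0,0,0],"dr": [0,0,0],"gripper": 48},
    {"delta_pos": [0,0,0],"dr": [0,0,0],"gripper": 58},
    {"delta_pos": [0,0,0],"dr": [0,0,0],"gripper": 58},
    {"delta_pos": [0,0,20],"dr": [0,0,0],"gripper": 60},
    {"delta_pos": [0,0,40],"dr": [0,0,0],"gripper": 60},
    {"delta_pos": [0,0,50],"dr": [0,0,0],"gripper": 60},
    {"delta_pos": [0,0,45],"dr": [0,0,0],"gripper": 60},
    {"delta_pos": [0,44,0],"dr": [0,0,0.021],"gripper": 64},
    {"delta_pos": [0,46,0],"dr": [0,0,0.022],"gripper": 64},
    {"delta_pos": [0,46,0],"dr": [0,0,0.022],"gripper": 64},
    {"delta_pos": [0,46,0],"dr": [0,0,0.022],"gripper": 64},
    {"delta_pos": [0,46,0],"dr": [0,0,0.022],"gripper": 64},
    {"delta_pos": [0,46,0],"dr": [0,0,0.022],"gripper": 64},
    {"delta_pos": [0,46,0],"dr": [0,0,0.022],"gripper": 64},
    {"delta_pos": [-1,46,0],"dr": [0,0,0.022],"gripper": 64},
    {"delta_pos": [-1,46,0],"dr": [0,0,0.022],"gripper": 64},
    {"delta_pos": [-1,46,-30],"dr": [0,0,0.022],"gripper": 64},
    {"delta_pos": [0,0,0],"dr": [0,0,0],"gripper": 64},
    {"delta_pos": [0,0,0],"dr": [0,0,0],"gripper": 64}
  ]
}}

```text
t: 25.58
position: [0.452, 0.1228, 0.1697]
orientation: [3.141, -0.0, 0.001]
contact_force: [-0.1, 0.8, 0.2]
gripper_width: 0.0637
```

```bash
python3 shot.py d1;  python3 -c "
from h import *
f=grab_frame('side')[:,:,::-1];cv2.imwrite('pics/s6.png',f)"
```

```text
25.575 [0.452  0.1228 0.1697] [ 3.141e+00 -0.000e+00  1.000e-03] 0.06372899480805057 [-0.1  0.8  0.2]
```

View pics/d1.png

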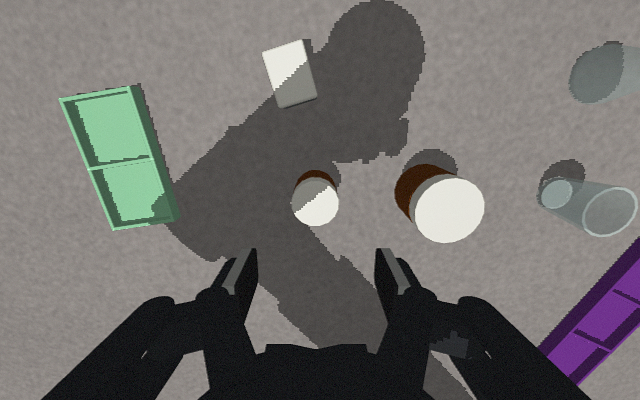

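View pics/s6.png

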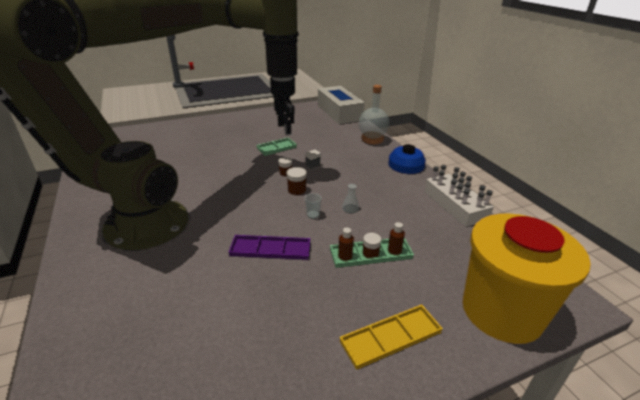

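Long tray is filled, with all three upright. The small jar is centred at (315,202); the wider lid at (449,210) is the large jar. I grip the small one.

{"fn": "move_arm", "kwargs": {
  "deltas": [
    {"delta_pos": [0,0,-35],"dr": [0,0,0],"gripper": 64},
    {"delta_pos": [0,0,-35],"dr": [0,0,0],"gripper": 64},
    {"delta_pos": [0,0,-32],"dr": [0,0,0],"gripper": 64},
    {"delta_pos": [0,0,-22],"dr": [0,0,0],"gripper": 64},
    {"delta_pos": [0,0,-11],"dr": [0,0,0],"gripper": 64},
    {"delta_pos": [0,0,0],"dr": [0,0,0],"gripper": 64},
    {"delta_pos": [0,0,0],"dr": [0,0,0],"gripper": 52},
    {"delta_pos": [0,0,0],"dr": [0,0,0],"gripper": 36},
    {"delta_pos": [0,0,0],"dr": [0,0,0],"gripper": 36},
    {"delta_pos": [0,0,0],"dr": [0,0,0],"gripper": 36},
    {"delta_pos": [0,0,0],"dr": [0,0,0],"gripper": 36}
  ]
}}

```text
t: 27.05
position: [0.4527, 0.1233, 0.0357]
orientation: [-3.141, 0.001, -0.004]
contact_force: [0.1, -0.6, 5.9]
gripper_width: 0.0434
```

{"fn": "move_arm", "kwargs": {
  "deltas": [
    {"delta_pos": [0,0,20],"dr": [0,0,0],"gripper": 36},
    {"delta_pos": [0,0,40],"dr": [0,0,0],"gripper": 36},
    {"delta_pos": [0,0,50],"dr": [0,0,0],"gripper": 36},
    {"delta_pos": [0,0,40],"dr": [0,0,0],"gripper": 36},
    {"delta_pos": [7,20,0],"dr": [0,0,0.02],"gripper": 36},
    {"delta_pos": [13,42,0],"dr": [0,0,0.03],"gripper": 36},
    {"delta_pos": [13,42,0],"dr": [0,0,0.03],"gripper": 36},
    {"delta_pos": [13,42,0],"dr": [0,0,0.03],"gripper": 36},
    {"delta_pos": [10,36,0],"dr": [0,0,0.03],"gripper": 36},
    {"delta_pos": [6,18,0],"dr": [0,0,0.02],"gripper": 36},
    {"delta_pos": [0,0,0],"dr": [0,0,0],"gripper": 36},
    {"delta_pos": [0,0,0],"dr": [0,0,0],"gripper": 36}
  ]
}}

```text
t: 28.55
position: [0.5135, 0.3227, 0.1832]
orientation: [3.131, 0.25, -0.002]
contact_force: [0.2, -0.1, -0.6]
gripper_width: 0.0433
```

```bash
python3 shot.py d2
```

```text
28.55 [0.5135 0.3227 0.1832] [ 3.131e+00  2.500e-01 -2.000e-03] 0.043308748244238957 [ 0.2 -0.1 -0.6]
```

View pics/d2.png

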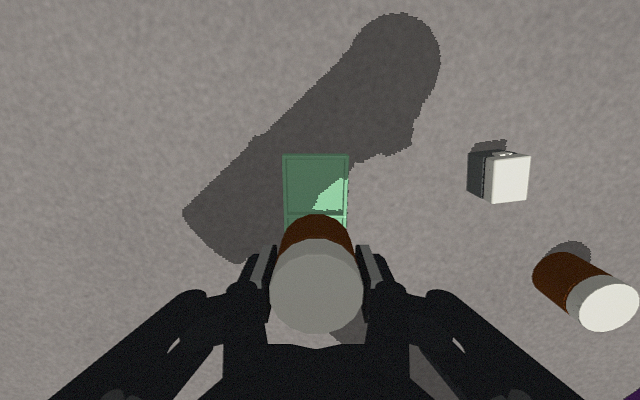

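The tray is square in the picture, centred at column 316, with its far rim at row 155, the same as for the first bottle. I lower the jar into the far compartment.

{"fn": "move_arm", "kwargs": {
  "deltas": [
    {"delta_pos": [1,0,-30],"dr": [0,0,0],"gripper": 36},
    {"delta_pos": [0,0,-40],"dr": [0,0,0],"gripper": 36},
    {"delta_pos": [0,0,-35],"dr": [0,0,0],"gripper": 36},
    {"delta_pos": [0,0,-20],"dr": [0,0,0],"gripper": 36},
    {"delta_pos": [0,0,-10],"dr": [0,0,0],"gripper": 36},
    {"delta_pos": [0,0,-3],"dr": [0,0,0],"gripper": 36},
    {"delta_pos": [0,0,0],"dr": [0,0,0],"gripper": 36},
    {"delta_pos": [0,0,0],"dr": [0,0,0],"gripper": 36}
  ]
}}

```text
t: 29.6
position: [0.5154, 0.3234, 0.0474]
orientation: [-3.131, -0.25, -0.002]
contact_force: [0.1, 0.0, -0.5]
gripper_width: 0.0431
```

```bash
python3 shot.py d3
```

```text
29.6 [0.5154 0.3234 0.0474] [-3.131e+00 -2.500e-01 -2.000e-03] 0.043133029729117985 [ 0.1  0.  -0.5]
```

View pics/d3.png

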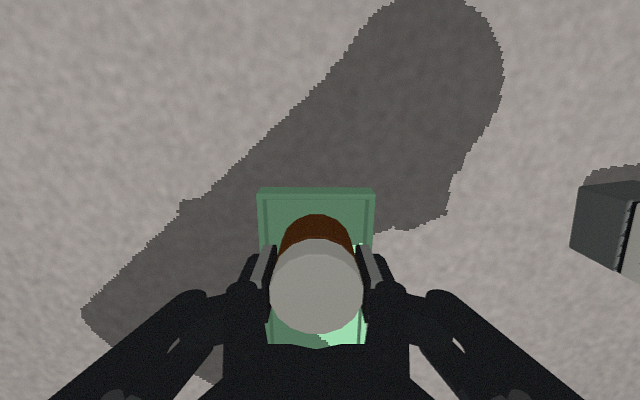

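{"fn": "move_arm", "kwargs": {
  "deltas": [
    {"delta_pos": [0,0,-3],"dr": [0,0,0],"gripper": 36},
    {"delta_pos": [0,0,-3],"dr": [0,0,0],"gripper": 36},
    {"delta_pos": [0,0,-1],"dr": [0,0,0],"gripper": 36},
    {"delta_pos": [0,0,0],"dr": [0,0,0],"gripper": 36}
  ]
}}

```text
t: 30.15
position: [0.515, 0.3229, 0.0397]
orientation: [3.132, 0.25, 0.001]
contact_force: [-1.2, -1.4, 4.3]
gripper_width: 0.0429
```

{"fn": "move_arm", "kwargs": {
  "deltas": [
    {"delta_pos": [0,0,0],"dr": [0,0,0],"gripper": 47},
    {"delta_pos": [0,0,0],"dr": [0,0,0],"gripper": 54},
    {"delta_pos": [0,0,0],"dr": [0,0,0],"gripper": 64},
    {"delta_pos": [0,0,0],"dr": [0,0,0],"gripper": 64},
    {"delta_pos": [0,0,20],"dr": [0,0,0],"gripper": 64},
    {"delta_pos": [0,0,40],"dr": [0,0,0],"gripper": 64},
    {"delta_pos": [0,0,50],"dr": [0,0,0],"gripper": 64},
    {"delta_pos": [0,0,40],"dr": [0,0,0],"gripper": 64},
    {"delta_pos": [9,-36,0],"dr": [0,0,0.026],"gripper": 58},
    {"delta_pos": [9,-36,0],"dr": [0,0,0.026],"gripper": 58},
    {"delta_pos": [9,-36,0],"dr": [0,0,0.026],"gripper": 58},
    {"delta_pos": [9,-36,0],"dr": [0,0,0.026],"gripper": 58},
    {"delta_pos": [9,-36,-30],"dr": [0,0,0.026],"gripper": 58},
    {"delta_pos": [0,0,0],"dr": [0,0,0],"gripper": 58},
    {"delta_pos": [0,0,0],"dr": [0,0,0],"gripper": 58}
  ]
}}

```text
t: 32.02
position: [0.5604, 0.143, 0.161]
orientation: [-3.109, -0.452, -0.003]
contact_force: [-0.3, 0.4, 1.1]
gripper_width: 0.0581
```

```bash
python3 shot.py e1; python3 - <<'E'
from h import *
im=cv2.imread('pics/e1.png');cv2.imwrite('pics/e1c.png',cv2.resize(im[150:290,230:400],None,fx=4,fy=4,interpolation=cv2.INTER_CUBIC))
E
```

```text
32.025 [0.5604 0.143  0.161 ] [-3.109e+00 -4.520e-01 -3.000e-03] 0.05810702821168279 [-0.3  0.4  1.1]
```

View pics/e1.png

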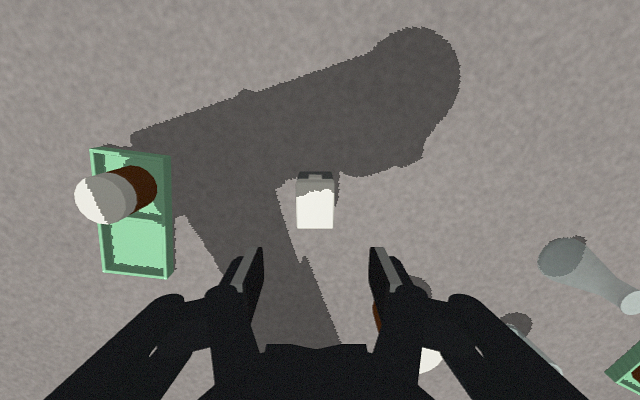

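View pics/e1c.png

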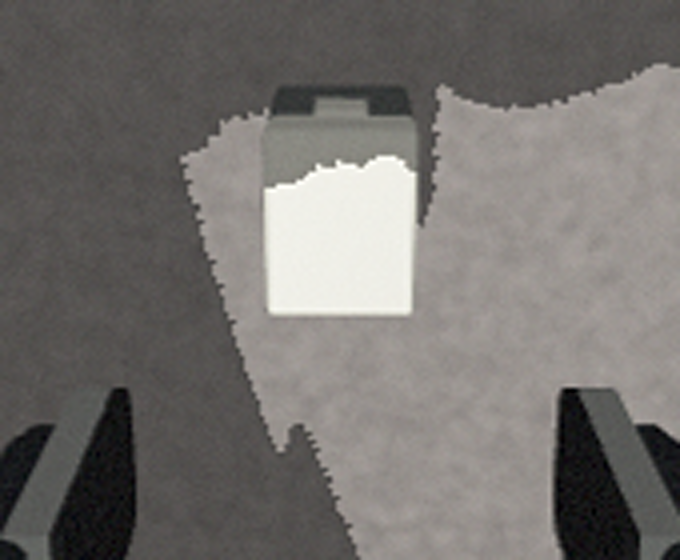

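Box at (315,203) is square to the jaws and centred, the only grey and white rectangular box. I grip it across its 34 mm side.

{"fn": "move_arm", "kwargs": {
  "deltas": [
    {"delta_pos": [0,0,-35],"dr": [0,0,0],"gripper": 58},
    {"delta_pos": [0,0,-35],"dr": [0,0,0],"gripper": 58},
    {"delta_pos": [0,0,-30],"dr": [0,0,0],"gripper": 58},
    {"delta_pos": [0,0,-18],"dr": [0,0,0],"gripper": 58},
    {"delta_pos": [0,0,-10],"dr": [0,0,0],"gripper": 58},
    {"delta_pos": [0,0,0],"dr": [0,0,0],"gripper": 56},
    {"delta_pos": [0,0,0],"dr": [0,0,0],"gripper": 42},
    {"delta_pos": [0,0,0],"dr": [0,0,0],"gripper": 28},
    {"delta_pos": [0,0,0],"dr": [0,0,0],"gripper": 28},
    {"delta_pos": [0,0,0],"dr": [0,0,0],"gripper": 28},
    {"delta_pos": [0,0,0],"dr": [0,0,0],"gripper": 28}
  ]
}}

```text
t: 33.45
position: [0.5607, 0.1433, 0.0327]
orientation: [-3.108, -0.453, -0.004]
contact_force: [-1.3, 0.6, 5.3]
gripper_width: 0.0338
```

{"fn": "move_arm", "kwargs": {
  "deltas": [
    {"delta_pos": [0,0,20],"dr": [0,0,0],"gripper": 28},
    {"delta_pos": [0,0,40],"dr": [0,0,0],"gripper": 28},
    {"delta_pos": [0,0,55],"dr": [0,0,0],"gripper": 28},
    {"delta_pos": [0,0,45],"dr": [0,0,0],"gripper": 28},
    {"delta_pos": [-12,18,0],"dr": [0,0,-0.02],"gripper": 28},
    {"delta_pos": [-24,36,0],"dr": [0,0,-0.03],"gripper": 28},
    {"delta_pos": [-25,38,0],"dr": [0,0,-0.03],"gripper": 28},
    {"delta_pos": [-24,38,0],"dr": [0,0,-0.03],"gripper": 28},
    {"delta_pos": [-18,26,0],"dr": [0,0,-0.02],"gripper": 28},
    {"delta_pos": [-8,14,0],"dr": [0,0,0],"gripper": 28},
    {"delta_pos": [0,0,0],"dr": [0,0,0],"gripper": 28},
    {"delta_pos": [0,0,0],"dr": [0,0,0],"gripper": 28}
  ]
}}

```text
t: 34.95
position: [0.4493, 0.3123, 0.1911]
orientation: [3.131, 0.249, -0.0]
contact_force: [0.8, -0.0, -0.1]
gripper_width: 0.0339
```

```bash
python3 shot.py e2
```

```text
34.95 [0.4493 0.3123 0.1911] [ 3.131  0.249 -0.   ] 0.03385066979162137 [ 0.8 -0.  -0.1]
```

View pics/e2.png

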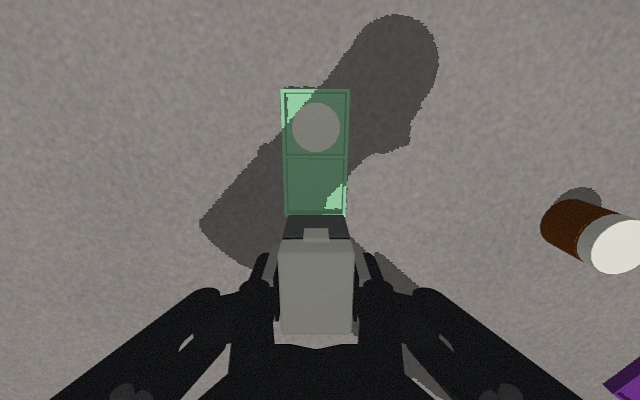

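The jar stands in the far compartment at (316,128), and the box is aligned with the near one.

{"fn": "move_arm", "kwargs": {
  "deltas": [
    {"delta_pos": [0,0,-30],"dr": [0,0,0],"gripper": 28},
    {"delta_pos": [0,0,-40],"dr": [0,0,0],"gripper": 28},
    {"delta_pos": [0,0,-40],"dr": [0,0,0],"gripper": 28},
    {"delta_pos": [0,0,-24],"dr": [0,0,0],"gripper": 28},
    {"delta_pos": [0,0,-10],"dr": [0,0,0],"gripper": 28},
    {"delta_pos": [0,0,-3],"dr": [0,0,0],"gripper": 28},
    {"delta_pos": [0,0,0],"dr": [0,0,0],"gripper": 28},
    {"delta_pos": [0,0,0],"dr": [0,0,0],"gripper": 28}
  ]
}}

```text
t: 36.0
position: [0.4494, 0.3134, 0.0455]
orientation: [-3.13, -0.25, -0.002]
contact_force: [-0.2, 0.4, -1.2]
gripper_width: 0.0338
```

```bash
python3 shot.py e3
```

```text
36.0 [0.4494 0.3134 0.0455] [-3.13e+00 -2.50e-01 -2.00e-03] 0.03377713264799541 [-0.2  0.4 -1.2]
```

View pics/e3.png

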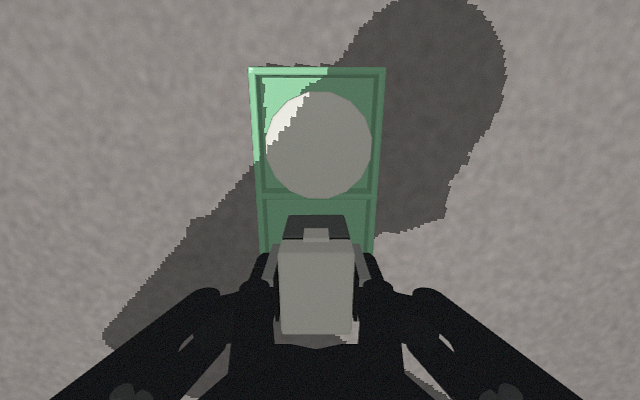

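{"fn": "move_arm", "kwargs": {
  "deltas": [
    {"delta_pos": [0,0,-3],"dr": [0,0,0],"gripper": 28},
    {"delta_pos": [0,0,-3],"dr": [0,0,0],"gripper": 28},
    {"delta_pos": [0,0,-2],"dr": [0,0,0],"gripper": 28},
    {"delta_pos": [0,0,0],"dr": [0,0,0],"gripper": 28}
  ]
}}

```text
t: 36.55
position: [0.449, 0.313, 0.0367]
orientation: [3.132, 0.25, 0.001]
contact_force: [-1.1, -0.9, 2.3]
gripper_width: 0.0334
```

{"fn": "move_arm", "kwargs": {
  "deltas": [
    {"delta_pos": [0,0,0],"dr": [0,0,0],"gripper": 38},
    {"delta_pos": [0,0,0],"dr": [0,0,0],"gripper": 46},
    {"delta_pos": [0,0,0],"dr": [0,0,0],"gripper": 58},
    {"delta_pos": [0,0,0],"dr": [0,0,0],"gripper": 58},
    {"delta_pos": [0,0,20],"dr": [0,0,0],"gripper": 58},
    {"delta_pos": [0,0,40],"dr": [0,0,0],"gripper": 58},
    {"delta_pos": [0,0,50],"dr": [0,0,0],"gripper": 58},
    {"delta_pos": [0,0,50],"dr": [0,0,0],"gripper": 58},
    {"delta_pos": [0,-40,30],"dr": [0,0,-0.03],"gripper": 58},
    {"delta_pos": [0,-45,30],"dr": [0,0,-0.03],"gripper": 58},
    {"delta_pos": [0,-45,30],"dr": [0,0,-0.03],"gripper": 58},
    {"delta_pos": [0,-45,20],"dr": [0,0,-0.03],"gripper": 58},
    {"delta_pos": [0,-45,0],"dr": [0,0,-0.03],"gripper": 58},
    {"delta_pos": [0,-45,0],"dr": [0,0,0],"gripper": 58},
    {"delta_pos": [0,-30,0],"dr": [0,0,0],"gripper": 58},
    {"delta_pos": [0,0,0],"dr": [0,0,0],"gripper": 58},
    {"delta_pos": [0,0,0],"dr": [0,0,0],"gripper": 58}
  ]
}}

```text
t: 38.67
position: [0.4489, 0.0181, 0.3062]
orientation: [-3.141, -0.014, 0.0]
contact_force: [-1.1, 0.5, 0.4]
gripper_width: 0.058
```

```bash
python3 shot.py f1;python3 - <<'E'
from h import *
t=grab_frame('top')[:,:,::-1];s=grab_frame('side')[:,:,::-1]
cv2.imwrite('pics/ft.png',cv2.resize(t[90:240,130:440],None,fx=2.5,fy=2.5,interpolation=cv2.INTER_CUBIC))
cv2.imwrite('pics/fs.png',cv2.resize(s[120:280,220:440],None,fx=3.5,fy=3.5,interpolation=cv2.INTER_CUBIC))
E
```

```text
38.675 [0.4489 0.0181 0.3062] [-3.141 -0.014  0.   ] 0.05803523786140816 [-1.1  0.5  0.4]
```

View pics/f1.png

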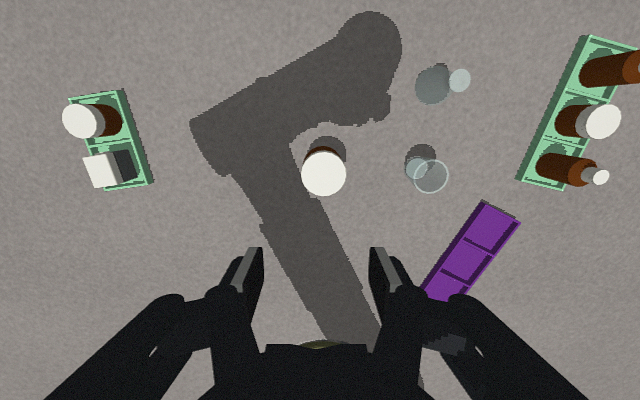

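View pics/ft.png

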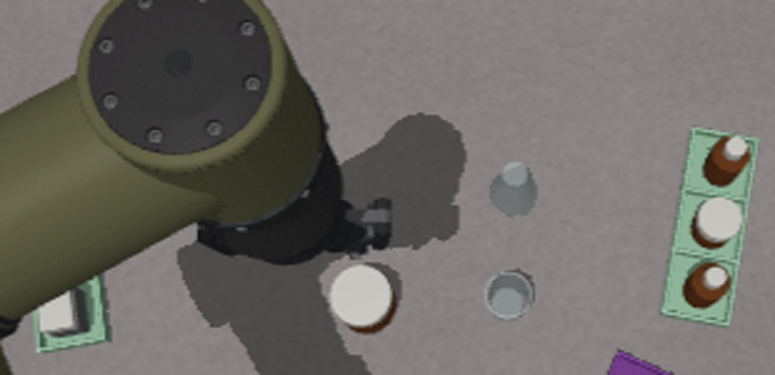

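View pics/fs.png

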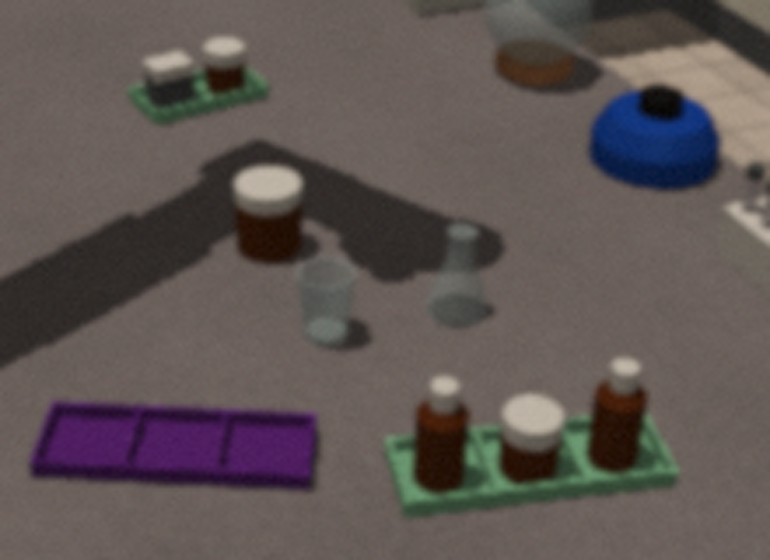

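All five things stand upright in their compartments. The large jar, flask and beaker are at the same pixels as at the start: top crop (362,297), (513,188), (508,295).

```bash
python3 -c "
from station import *
print(sign_off()); s=observe(); print(s['t'],s['contact_force'])"
```

```text
the job is handed in; nothing more can be done
None
the job is handed in; nothing more can be done
```

Both kits are made up and the job is handed in. The arm had taken 38.7 s of the 134 s at the last reading before hand-in.

- **Long tray (pale green):** one bottle is in the far compartment, a small jar in the middle and the other bottle in the near one.
- **Short tray:** the other small jar is in the far compartment and the tip box in the near one.
- **Placing:** I lowered each thing until contact showed, at 2–6 N. Each touched down about 4 mm above its grasp height, which matches the compartment floor.

**Last checks:** the final wrist, top and side pictures show all five things upright in separate compartments and the gripper clear of everything. The large jar, beaker and flask are at the same top-view pixels as at the start. The arm hides the short tray's far compartment in the final top view, but the side and wrist views show the jar standing there.

**What disagreed or failed:**
- The heights I measured for the jars and the box came out 1–2.5 mm above those in the text.
- One short-tray corner triangulated to 9 mm instead of 16 mm, so I left it out when setting the short-tray targets.
- The first move call was refused because a row lacked `dr`; nothing moved.

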